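Put the ferrite E-core away in its nest of the kit tray

ROBOT

A 6-joint arm with a two-finger parallel gripper is mounted at the origin on the work surface. World frame = base frame: x ahead of the robot, y to its left, z up, the work surface at z = 0. Lengths are in m, angles in rad, forces in N, time in s.
With the tool pointing down it reaches from about 0.425 to 0.95 m from the base axis. Payload 3.5 kg.
Tool frame: the origin (TCP) lies midway between the tips of the shut fingers; the grasp point (between the pads) lies 19 mm behind it; z points along the fingers, y is the line along which they close (so a half turn about z gives the same grasp; the last joint's range is limited). The gripper opens to 85 mm and grips with 20 to 120 N. Pads are 22 mm wide; open, the fingers measure 114 mm over their backs; the gripper's body (76 mm by 85 mm) begins 54 mm behind the grasp point. The pads swing forward as they close: fully open they stand 13 mm farther back than shut.
Start: joints at [-1.267, 0.286, 1.577, -0, 1.279, -0.15], TCP at [0.296, -0.607, 0.231] pointing down, gripper open.
Joint ranges: [-2.77, 2.77], [-0.9, 2.22], [0.21, 2.48], [-1.53, 4.67], [0.24, 2.81], [-2.84, 2.84]. Speed limits (rad/s): [2.79, 2.79, 3.14, 3.14, 3.14, 3.14].

INTERFACE

Orientations are given as a unit quaternion [x, y, z, w].
In Python, from plant import ctrl gives the robot as it stands.
- The arm moves only by the tool move_arm, never from a script. Its argument "plan" is a list of rows, each an object of numbers: "x", "y", "z": the shift along the tool's x, y, z in m; "yaw": the turn about the tool's z in rad; "fingers": the closure, from 0 (fully open) to 1 (shut). In form: [{"x": .., "y": .., "z": .., "yaw": .., "fingers": ..}, ...]. A call has 1 to 5 rows; each row is the pose to reach, as a shift and turn from the pose commanded when the call began, along the tool's axes at that moment; what a row does not reach only later rows make up. A row lasts 1/10 s, in which the tool goes at most 50 mm and 8.59 degrees, less where a joint would pass 70% of its speed; a pose out of reach is approached as far as the arm can. A call with a gripper value outside its range is refused whole. The fingers move at their own pace and stop on an object; "force" is the grip in N (left out, the last holds). Time passes only in rows, so rows that repeat a pose let the fingers close. It gives the time, the measured TCP pose, the force, the opening and the grip force at its end, in the units of the state.
- ctrl.get_state(): the state, without advancing time (a new reading comes with each control period).
- ctrl.read_camera(name): name is "scene" or "side" or "wrist"; returns the picture (420x560x3 uint8, red, green, blue); there is no depth.
- ctrl.camera_model(name): a dict with "intrinsics" (3x3 intrinsics, pixels), "distortion" ([k1, k2, p1, p2, k3] as OpenCV has them; the pictures are not rectified), "cam_to_world" (4x4, takes a point from camera to world coordinates); the wrist camera has in their place "tool_from_camera" (4x4, takes a point from camera to tool coordinates, whose origin is the TCP and whose axes are the flange's). Camera axes: x right, y up, looking along -z (the intrinsics and any distortion apply to the point x, -y, -z); pixel columns grow to the right and rows downward; lengths in m; the calibration is good to about 2 mm. A picture is of the moment at which its call begins: read the wrist's pose just before it. camera_model takes no time and is no camera call.
- ctrl.sign_off(): hands the job in; it is judged then, once.
The state is a dict: "time": time; "qpos": joint angles; "dq": joint speeds; "joint_efforts": joint torques, N m; "eef_pos": TCP position; "tcp_rot": TCP orientation; "contact_force": force on the tool from outside, world axes, zero at the start; "wrist_torque": the same for the moment, N m; "opening": opening from 0.0 (shut) to 1.0 (fully open); "finger_force": force on a finger pad.
Only numpy, scipy, OpenCV 4.12 (cv2) and the standard library are available. Lean on these libraries where they do the work, as an engineer would, in place of code of your own. Each camera call takes 0.05 s, during which the arm holds its last target. There are 200 camera calls.

TASK

The E-shaped ferrite core stands on its leg ends on the bench; put it away in the light-blue tray, lying flat and fully home in the empty nest that has its outline (two ribs for its two slots). First lay it down flat on the bench and let go of it, then take it again another way, by its back and leg ends, to set it into the nest, and let go. Ferrite chips: never drop it or let it topple over, and leave the U-core, the yoke, the bottle and the mug where they are.

Things in the scene. Friction and masses are not known exactly. Their poses are not given: they have to be found in the camera images.
- e_core: The E-core: dark grey ferrite, 66 mm wide (own y), 56 mm from leg ends to back (own z), 26 mm thick (own x), 350 g. Back bar 16 mm deep; legs 40 mm long, the middle 22 mm wide, the outer 11 mm, two 11 mm slots between. Starts standing on its leg ends. Origin: middle of the plane of the leg ends; own z points to the back. Both flat faces (+x, -x) are alike.
- e_core_mid (a point): The middle of the E-core's outline and thickness (28 mm along its own z from e_core); axes as the core's.
- nest_e: The E-core's nest: fixed light-blue block, dark floor, 120 (own x) x 82 (own y) x 26 mm high, z up, origin under its centre. Centred pocket 58.4 x 68.4 mm, 20 mm deep, its floor 6 mm above the origin: 1.2 mm of room each side; the core stands 6 mm proud when home. At both x ends a finger well, 48 mm wide, 27 mm long, as deep, opens onto the core's back and leg ends.
- nest_e_seat (a point): Where e_core_mid lies when the E-core is home (19 mm above nest_e's origin); axes as the nest's. Two ribs 8 mm wide, 16 mm high above the floor, at own y = +16.5 and -16.5 mm, own x = -10 to +27 mm, fill the core's slots: its back goes at own -x, its legs point to own +x, which is roughly away from the robot.
- nest_u: The U-core's nest, empty: same block, but one middle rib 26 mm wide. The three nests change places in the tray.
- nest_i: The nest with the straight yoke in it: same block, pocket 18.4 mm by 68.4 mm.
- tray: The light-blue tray, fixed, 134 x 272 mm, rim 14 mm high, floor 5 mm thick, on which the three nests stand side by side (86 mm apart along its own y). Origin under its centre.
- u_core: The U-core, bystander: like the E-core, 66 x 56 x 26 mm, stands on its leg ends, but two legs 18 mm wide and no middle leg. Origin: middle of the plane of its leg ends. It and the E-core may change places.
- u_core_mid (a point): The middle of the U-core, 28 mm above its origin.
- i_yoke: The yoke, bystander: plain ferrite bar 16 x 66 x 26 mm (x, y, z) in its nest. Origin under its centre.
- wash_bottle: Bystander: white plastic bottle, 60 mm across, 150 mm high, red cap. Origin under its centre.
- mug: Bystander: orange plastic measuring mug, 76 mm across, 85 mm high. Origin under its centre.
Not all that is in view belongs to the job. What is shaped like the e_core but pink or red is not meant.

How it is judged:
By the outcome, as a careful person would: the job done as asked, in the order asked, and still so for the second after the job is handed in, with the robot touching nothing.
It also fails if it takes over 54 s, if anything falls off the work surface, if the arm or the gripper's body presses on something with over 40 N, if the wrist force passes 120 N, or if a joint passes its speed limit or range.

## Working session

There is one attempt and no reset: what is moved stays moved. The work goes in short steps, Python scripts to look and compute and a tool call to move; the robot and the scene stay as the last step left them, time stands still between calls to the robot, and variables do not carry over. Pictures are saved under pics/ and viewed, at most 13 in all, crops included, and the job is handed in when it is done.

Besides the shell and the picture viewer there is one more tool, called after "Call:" as name(argument=value, ...), one argument or row to a line, values as JSON. move_arm: Moves the arm, as the interface text tells. Its arguments: {"type":"object","properties":{"plan":{"type":"array"},"force":{"type":"number"}},"required":["plan"]}

```bash
ls; mkdir -p pics; python3 - <<'E'
from plant import ctrl
import cv2,numpy as np
s=ctrl.get_state(); print({k:np.round(v,3) for k,v in s.items()})
ims=[ctrl.read_camera(n) for n in("scene","side")]
for n,i in zip(("scene","side"),ims):
    cv2.imwrite(f"pics/{n}0.png",i[:,:,::-1]); np.save(f"pics/{n}0.npy",i)
for n in("scene","side","wrist"): print(n,{k:np.round(v,3).tolist() for k,v in ctrl.camera_model(n).items()})
E
```

```text
pics
{'time': np.float64(0.0), 'qpos': array([-1.267,  0.287,  1.578, -0.   ,  1.279, -0.15 ]), 'dq': array([ 0.001,  0.001, -0.001, -0.001, -0.001, -0.   ]), 'joint_efforts': array([-1.0000e-03, -4.0599e+01, -2.9263e+01, -0.0000e+00,  6.0000e-03,
       -0.0000e+00]), 'eef_pos': array([ 0.296, -0.606,  0.23 ]), 'tcp_rot': array([ 0.974,  0.225, -0.   , -0.001]), 'contact_force': array([-0.215,  0.329, -1.404]), 'wrist_torque': array([ 0.008,  0.003, -0.027]), 'finger_force': np.float64(0.0), 'opening': np.float64(1.002)}
scene {'intrinsics': [[509.7, 0.0, 275.906], [0.0, 509.7, 204.309], [0.0, 0.0, 1.0]], 'distortion': [0.002, 0.0, 0.0, 0.0, 0.0], 'cam_to_world': [[0.819, -0.425, 0.386, 1.004], [0.574, 0.606, -0.55, -0.684], [-0.0, 0.672, 0.741, 0.916], [0.0, 0.0, 0.0, 1.0]]}
side {'intrinsics': [[415.378, 0.0, 280.117], [0.0, 415.378, 202.683], [0.0, 0.0, 1.0]], 'distortion': [-0.035, 0.0, 0.0, 0.0, 0.0], 'cam_to_world': [[0.934, 0.189, -0.302, 0.234], [-0.355, 0.441, -0.824, -0.937], [-0.022, 0.877, 0.479, 0.564], [0.0, 0.0, 0.0, 1.0]]}
wrist {'intrinsics': [[309.631, 0.0, 280.263], [0.0, 309.631, 212.622], [0.0, 0.0, 1.0]], 'distortion': [-0.018, 0.0, 0.0, 0.0, 0.0], 'tool_from_camera': [[-0.001, 0.961, 0.277, 0.071], [1.0, 0.0, 0.001, 0.0], [0.001, 0.277, -0.961, -0.142], [0.0, 0.0, 0.0, 1.0]]}
```

View pics/scene0.png

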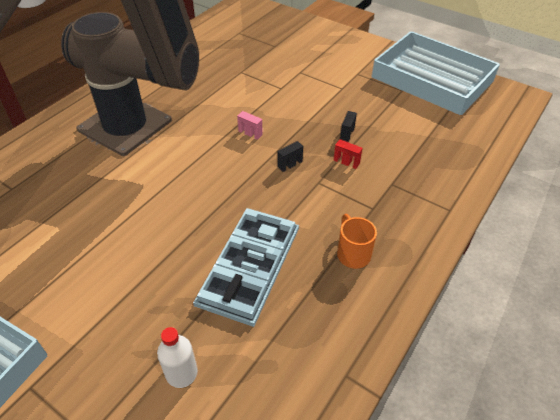

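View pics/side0.png

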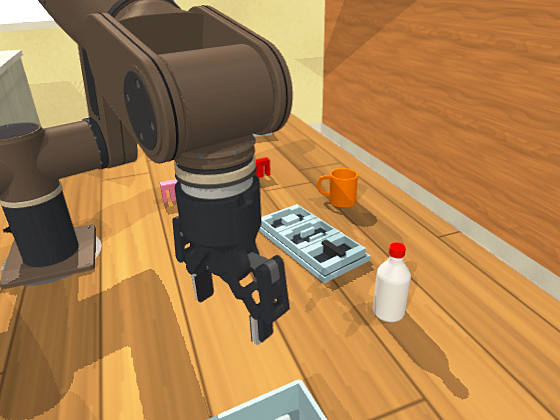

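The scene view shows the robot at upper left and two dark cores, at (290,156) and (348,126). The decoys are pink at (250,124) and red at (348,153). The tray is centred near (248,265), with the one-rib nest at about (268,229), the two-rib nest at about (252,258) and the yoke at about (233,290). In the side view the gripper hides the cores, and the tray is near (315,243). Next I'll zoom in.

```bash
cat > h.py <<'E'
import numpy as np,cv2
from scipy.spatial.transform import Rotation as R
from plant import ctrl
def grab(n,tag):
    s=ctrl.get_state(); im=ctrl.read_camera(n)
    cv2.imwrite(f"pics/{tag}.png",im[:,:,::-1]); np.savez(f"pics/{tag}.npz",im=im,p=s["eef_pos"],q=s["tcp_rot"]); return im
def cam(n,tag=None):
    m=ctrl.camera_model(n)
    if n=="wrist":
        d=np.load(f"pics/{tag}.npz"); T=np.eye(4); T[:3,:3]=R.from_quat(d["q"]).as_matrix(); T[:3,3]=d["p"]
        M=T@np.array(m["tool_from_camera"])
    else: M=np.array(m["cam_to_world"])
    return np.array(m["intrinsics"]),np.array(m["distortion"]),M
def rays(c,px):
    K,D,M=c; u=cv2.undistortPoints(np.array(px,float).reshape(-1,1,2),K,D)[:,0]
    d=np.c_[u[:,0],-u[:,1],-np.ones(len(u))]@M[:3,:3].T
    return M[:3,3],d/np.linalg.norm(d,axis=1)[:,None]
def plane(c,px,z):
    o,d=rays(c,px); return o+d*((z-o[2])/d[:,2])[:,None]
def tri(c1,p1,c2,p2):
    o1,d1=rays(c1,p1);o2,d2=rays(c2,p2);out=[]
    for a,b in zip(d1,d2):
        A=np.c_[a,-b]; t=np.linalg.lstsq(A,o2-o1,rcond=None)[0]; P=o1+a*t[0];Q=o2+b*t[1]
        out.append([*((P+Q)/2),np.linalg.norm(P-Q)])
    return np.array(out)
def proj(c,P):
    K,D,M=c; X=(np.atleast_2d(P)-M[:3,3])@M[:3,:3]; X=X*[1,-1,-1]
    return cv2.projectPoints(X,np.zeros(3),np.zeros(3),K,D)[0][:,0]
E
python3 - <<'E'
from h import *
c=cam("scene")
for n,p,z in[("A",(290,156),.03),("B",(348,126),.03),("pink",(250,124),.03),("red",(348,153),.03),("n1",(268,229),.02),("n2",(252,258),.02),("n3",(233,290),.02),("mug",(357,243),.04),("bot",(178,360),.07)]:
    print(n,np.round(plane(c,[p],z)[0],3))
im=np.load("pics/scene0.npy")
cr=cv2.resize(im[95:325,190:385],None,fx=2.6,fy=2.6,interpolation=cv2.INTER_CUBIC); cv2.imwrite("pics/z0.png",cr[:,:,::-1])
E
```

```text
A [0.476 0.131 0.03 ]
B [0.538 0.322 0.03 ]
pink [0.314 0.175 0.03 ]
red [0.592 0.227 0.03 ]
n1 [ 0.566 -0.092  0.02 ]
n2 [ 0.585 -0.178  0.02 ]
n3 [ 0.602 -0.265  0.02 ]
mug [ 0.757 -0.026  0.04 ]
bot [ 0.635 -0.457  0.07 ]
```

View pics/z0.png

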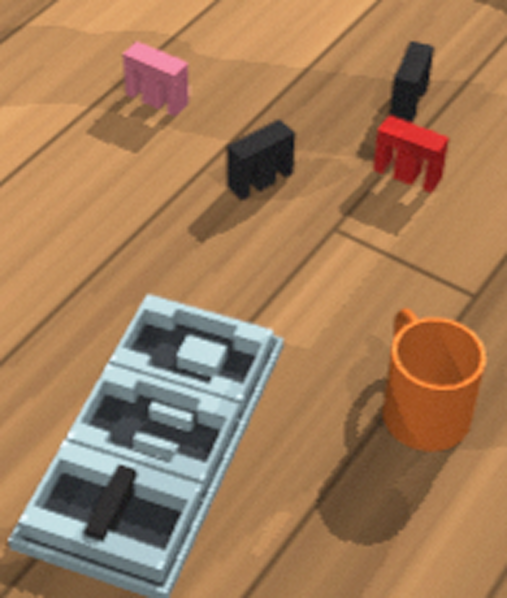

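The crop shows that the nearer dark core, scene (290,156), has three legs, so it's the E-core. The middle nest of the tray has the two ribs. I'm moving the wrist camera over that nest, then on to the core.

Call:
move_arm(
  plan=[
    {"x":0.194,"y":-0.131,"z":-0.02},
    {"x":0.194,"y":-0.131,"z":-0.02},
    {"x":0.194,"y":-0.131,"z":-0.02},
    {"x":0.194,"y":-0.131,"z":-0.02},
    {"x":0.194,"y":-0.131,"z":-0.02},
  ],
)

```text
validation failed for argument at $.pl...
```

Call:
move_arm(
  plan=[
    {"x":0.194,"y":-0.131,"z":0},
    {"x":0.194,"y":-0.131,"z":0},
    {"x":0.194,"y":-0.131,"z":0},
    {"x":0.194,"y":-0.131,"z":0},
    {"x":0.194,"y":-0.131,"z":0},
  ],
)

```text
validation failed for argument at $.pl...
```

```bash
python3 - <<'E'
from h import *
print(ctrl.get_state()["dq"].round(3)); grab("wrist","w1"); s=ctrl.get_state(); print(s["time"],s["eef_pos"],s["tcp_rot"],s["qpos"])
E
```

```text
[ 0.001 -0.003 -0.005 -0.    -0.001  0.   ]
0.15 [ 0.2958112  -0.60615172  0.23023602] [ 9.74366699e-01  2.24963671e-01 -5.66032878e-05 -9.37812645e-04] [-1.26695445e+00  2.86997625e-01  1.57785048e+00  3.26738242e-05
  1.27862332e+00 -1.49979275e-01]
```

View pics/w1.png

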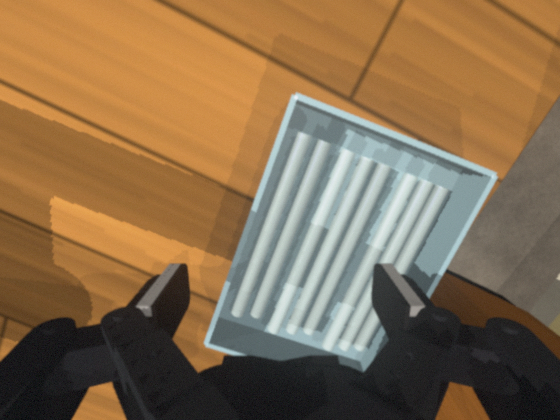

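The move calls were refused because every row needs all five fields, so this picture still shows the start view. The two fingers are at the bottom, and image-up is tool +x.

Call:
move_arm(
  plan=[
    {"x":0.17,"y":-0.131,"z":-0.02,"yaw":0,"fingers":0},
    {"x":0.17,"y":-0.131,"z":-0.02,"yaw":0,"fingers":0},
    {"x":0.17,"y":-0.131,"z":-0.02,"yaw":0,"fingers":0},
    {"x":0.17,"y":-0.131,"z":-0.02,"yaw":0,"fingers":0},
    {"x":0.17,"y":-0.131,"z":-0.02,"yaw":0,"fingers":0},
  ],
)

```text
time: 0.65
eef_pos: [0.3929, -0.4107, 0.2516]
tcp_rot: [0.974, 0.227, 0.0, -0.0]
contact_force: [-0.8, -0.6, 0.4]
opening: 1.0
finger_force: 0.0
```

Call:
move_arm(
  plan=[
    {"x":0.17,"y":-0.131,"z":0,"yaw":0.4,"fingers":0},
    {"x":0.17,"y":-0.131,"z":0,"yaw":0.4,"fingers":0},
    {"x":0.17,"y":-0.131,"z":0,"yaw":0.4,"fingers":0},
    {"x":0.17,"y":-0.131,"z":0,"yaw":0.4,"fingers":0},
    {"x":0.17,"y":-0.131,"z":0,"yaw":0.4,"fingers":0},
  ],
)

```text
time: 1.15
eef_pos: [0.4877, -0.2191, 0.2511]
tcp_rot: [1.0, 0.028, 0.0, -0.0]
contact_force: [0.1, -0.5, 0.3]
opening: 0.997
finger_force: 0.0
```

```bash
python3 - <<'E'
from h import *
print(ctrl.get_state()["dq"].round(3)); grab("wrist","w2"); s=ctrl.get_state(); print(s["time"],s["eef_pos"],s["tcp_rot"],s["qpos"])
E
```

```text
[ 0.33   0.017 -0.014 -0.035 -0.012  0.336]
1.2 [ 0.4881783  -0.21806107  0.25107912] [ 9.99581918e-01  2.88952937e-02  3.24959916e-04 -9.72824544e-04] [-0.61087183 -0.04036565  1.89952815  0.00203242  1.28307091  0.90154847]
```

View pics/w2.png

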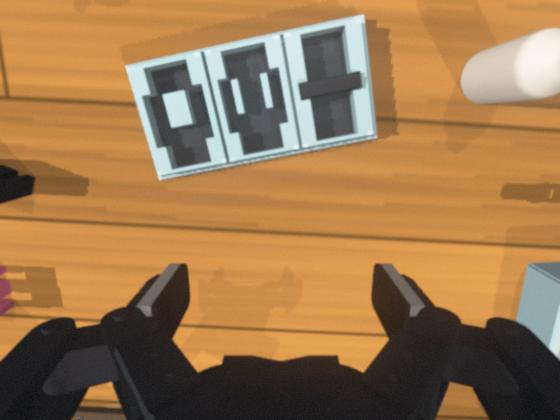

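The wrist view shows the tray upright at the top: the one-rib nest at (180,112), the two-rib nest at (252,97) with rib tops at about (238,97) and (267,90), and the yoke nest at (331,85). I'll take a second wrist view, then go on to the core.

```bash
python3 - <<'E'
from h import *
grab("wrist","w2"); print(ctrl.get_state()["dq"].round(3)) 
E
```

```text
[-0.058  0.009 -0.007 -0.029 -0.006 -0.028]
```

Call:
move_arm(
  plan=[
    {"x":0.06,"y":-0.08,"z":0,"yaw":0,"fingers":0},
    {"x":0.06,"y":-0.08,"z":0,"yaw":0,"fingers":0},
    {"x":0.06,"y":-0.08,"z":0,"yaw":0,"fingers":0},
    {"x":0.06,"y":-0.08,"z":0,"yaw":0,"fingers":0},
    {"x":0.06,"y":-0.08,"z":0,"yaw":0,"fingers":0},
  ],
)

```text
time: 1.75
eef_pos: [0.5418, -0.1405, 0.251]
tcp_rot: [1.0, 0.026, -0.0, 0.0]
contact_force: [-0.4, 0.0, 0.0]
opening: 1.001
finger_force: 0.0
```

```bash
python3 - <<'E'
from h import *
grab("wrist","w3"); print(ctrl.get_state()["dq"].round(3)) 
for t in("w2","w3"):
    im=np.load(f"pics/{t}.npz")["im"]; c=cam("wrist",t)
    h=cv2.cvtColor(im,cv2.COLOR_RGB2HSV)
    m=((im[...,2].astype(int)>im[...,0]+5)&(h[...,2]>120)).astype(np.uint8)*255
    m[270:]=0
    cs,_=cv2.findContours(m,cv2.RETR_LIST,cv2.CHAIN_APPROX_NONE)
    for k in cs:
        a=cv2.contourArea(k)
        if a>100:
            r=cv2.minAreaRect(k); b=cv2.boxPoints(r)
            print(t,int(a),np.round(r[0],1),np.round(r[1],1),np.round(r[2],1),plane(c,[r[0]],.027)[0].round(4))
    cv2.imwrite(f"pics/m_{t}.png",m)
E
```

```text
[-0.003 -0.006  0.002  0.001  0.     0.003]
w2 809 [179.2 109.3] [36.8 24.2] 75.4 [ 0.5682 -0.0984  0.027 ]
w2 266 [239.   96.9] [36.2  8.5] 77.9 [ 0.5851 -0.1656  0.027 ]
w2 269 [267.8  90.9] [36.7  8.5] 79.2 [ 0.5931 -0.1974  0.027 ]
w2 5168 [179.8 115.3] [105.7  60.1] 76.0 [ 0.5618 -0.0989  0.027 ]
w2 101 [209.8  77.4] [43.9  3.4] 76.8 [ 0.6035 -0.133   0.027 ]
w2 129 [545.1  59.8] [ 8.9 22.2] 80.5 [ 0.6439 -0.4982  0.027 ]
w2 5409 [254.5  99.7] [106.3  62. ] 78.7 [ 0.5831 -0.183   0.027 ]
w2 4660 [331.6  84.4] [107.5  64.6] 77.8 [ 0.6039 -0.2673  0.027 ]
w2 27711 [258.4 100. ] [122.7 242.4] 78.3 [ 0.583  -0.1873  0.027 ]
w3 720 [245.3 160.5] [33.1 23.7] 78.2 [ 0.5684 -0.0978  0.027 ]
w3 238 [303.4 149. ] [33.   8.4] 80.5 [ 0.5852 -0.165   0.027 ]
w3 280 [330.8 143.5] [33.5  9.6] 81.5 [ 0.5931 -0.1963  0.027 ]
w3 4513 [246.9 165.4] [95.1 58.5] 76.3 [ 0.5628 -0.0997  0.027 ]
w3 4508 [318.2 151.6] [96.5 58.3] 79.7 [ 0.5831 -0.1824  0.027 ]
w3 3819 [393.4 136.6] [96.4 63. ] 78.1 [ 0.6048 -0.2676  0.027 ]
w3 24440 [321.3 150.2] [112.  234.6] 78.4 [ 0.585  -0.1859  0.027 ]
```

Call:
move_arm(
  plan=[
    {"x":-0.09,"y":-0.225,"z":0,"yaw":0,"fingers":0},
    {"x":-0.09,"y":-0.225,"z":0,"yaw":0,"fingers":0},
    {"x":-0.09,"y":-0.225,"z":0,"yaw":0,"fingers":0},
    {"x":-0.09,"y":-0.225,"z":0,"yaw":0,"fingers":0},
    {"x":-0.09,"y":-0.225,"z":0,"yaw":0,"fingers":0},
  ],
)

```text
time: 2.3
eef_pos: [0.4391, 0.0811, 0.2514]
tcp_rot: [1.0, 0.026, 0.0, 0.0]
contact_force: [0.4, 0.0, 0.4]
opening: 0.997
finger_force: 0.0
```

Call:
move_arm(
  plan=[
    {"x":0,"y":0,"z":0,"yaw":0,"fingers":0},
    {"x":0,"y":0,"z":0,"yaw":0,"fingers":0},
    {"x":0,"y":0,"z":0,"yaw":0,"fingers":0},
  ],
)

```text
time: 2.6
eef_pos: [0.4408, 0.0794, 0.2515]
tcp_rot: [1.0, 0.026, 0.0, 0.0]
contact_force: [0.5, 0.4, 0.3]
opening: 1.003
finger_force: 0.0
```

```bash
python3 - <<'E'
from h import *
grab("wrist","w4"); s=ctrl.get_state(); print(s["dq"].round(3),s["eef_pos"],s["qpos"])
a,b=cam("wrist","w2"),cam("wrist","w3")
print(tri(a,[(239,96.9),(267.8,90.9),(179.2,109.3)],b,[(303.4,149),(330.8,143.5),(245.3,160.5)]).round(4))
E
```

```text
[-0.003  0.007 -0.003  0.003 -0.     0.002] [0.44085625 0.07935305 0.25138673] [-4.88996114e-02 -2.53583104e-01  2.08686190e+00 -3.85040352e-04
  1.30814628e+00  1.47072637e+00]
[[ 5.852e-01 -1.652e-01  2.460e-02  2.000e-04]
 [ 5.932e-01 -1.970e-01  2.320e-02  7.000e-04]
 [ 5.682e-01 -9.750e-02  2.440e-02  2.000e-04]]
```

View pics/w4.png

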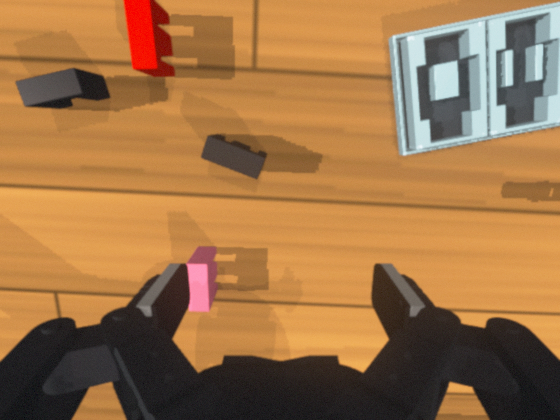

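The view shows the E-core from above at (234,156), with its three-leg side and two slot notches on the upper edge. The U-core is at (62,90), the red decoy at (148,35) and the pink one at (202,278). The rib tops triangulate to 24 ± 2 mm against an expected 27, so the nest position holds. I need a second view of the core.

Call:
move_arm(
  plan=[
    {"x":-0.008,"y":-0.05,"z":0.03,"yaw":0.15,"fingers":0},
    {"x":-0.008,"y":-0.05,"z":0.03,"yaw":0.28,"fingers":0},
    {"x":-0.008,"y":-0.05,"z":0.03,"yaw":0.4,"fingers":0},
    {"x":-0.008,"y":-0.05,"z":0.03,"yaw":0.4,"fingers":0},
    {"x":-0.008,"y":-0.05,"z":0.03,"yaw":0.4,"fingers":0},
  ],
)

```text
time: 3.15
eef_pos: [0.4303, 0.1294, 0.2215]
tcp_rot: [0.985, -0.172, 0.0, 0.0]
contact_force: [1.3, 0.3, 0.8]
opening: 1.0
finger_force: 0.0
```

```bash
python3 - <<'E'
from h import *
ctrl.read_camera("wrist")
grab("wrist","w5"); s=ctrl.get_state(); print(s["dq"].round(3),s["eef_pos"],s["qpos"].round(3))
for t in("w4","w5"):
    im=np.load(f"pics/{t}.npz")["im"]; c=cam("wrist",t)
    g=cv2.cvtColor(im,cv2.COLOR_RGB2GRAY)
    u,v=proj(c,[[.476,.131,.056]])[0]; 
    sat=im.max(2).astype(int)-im.min(2)
    m=((g<75)&(sat<30)).astype(np.uint8)*255
    cs,_=cv2.findContours(m,cv2.RETR_EXTERNAL,cv2.CHAIN_APPROX_NONE)
    k=max([k for k in cs if 300<cv2.contourArea(k)<12000 and abs(k[:,0].mean(0)-[u,v]).max()<60],key=cv2.contourArea)
    r=cv2.minAreaRect(k); print(t,(u,v),cv2.contourArea(k),r)
    mm=np.zeros_like(g); cv2.drawContours(mm,[k],0,255,-1); print(np.percentile(g[mm>0],[5,20,35,50,65,80,95]))
    print(cv2.approxPolyDP(k,3,True)[:,0].tolist())
    x,y,w,h=cv2.boundingRect(k); cv2.imwrite(f"pics/c_{t}.png",cv2.resize(im[y-8:y+h+8,x-8:x+w+8],None,fx=4,fy=4,interpolation=cv2.INTER_NEAREST)[:,:,::-1]); print(x-8,y-8)
a,b=[cv2.imread(f"pics/c_{t}.png") for t in("w4","w5")]
o=np.zeros((max(a.shape[0],b.shape[0]),a.shape[1]+b.shape[1],3),np.uint8);o[:a.shape[0],:a.shape[1]]=a;o[:b.shape[0],a.shape[1]:]=b
o=np.clip(o.astype(float)*1.6,0,255).astype(np.uint8);cv2.imwrite("pics/cc.png",o);print(o.shape,a.shape)
E
```

```text
[ 0.007 -0.004  0.003  0.001  0.002  0.009] [0.43021006 0.12953668 0.22162708] [ 0.066 -0.225  2.118 -0.     1.247  1.983]
w4 (np.float64(234.66002505459065), np.float64(155.38802763212664)) 1366.0 ((233.21685791015625, 154.8683319091797), (59.851715087890625, 26.121158599853516), 20.85445785522461)
[50. 66. 68. 69. 70. 71. 72.]
[[208, 137], [203, 157], [257, 175], [264, 153], [255, 154], [244, 145], [225, 142], [220, 136]]
194 128
w5 (np.float64(263.5301810225145), np.float64(153.5568464024114)) 1564.0 ((262.24346923828125, 155.06057739257812), (26.467031478881836, 64.23768615722656), 88.02507019042969)
[61. 68. 69. 70. 71. 71. 73.]
[[294, 144], [233, 144], [232, 168], [294, 167]]
222 133
(232, 640, 3) (232, 316, 3)
```

View pics/cc.png

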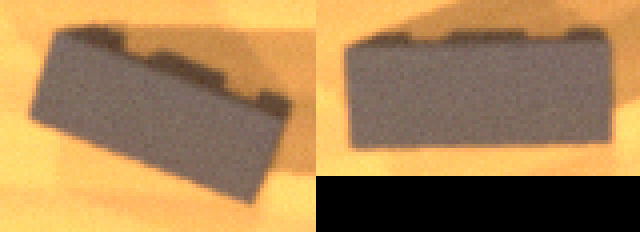

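The crops show three legs and two slots under the top edge, so this is the E-core. Top-face corners: w4 (207,136), (201.5,158), (256.5,179), (266,157.5); w5 (230,144.5), (230.5,170), (296,168.5), (294.5,143.5).

```bash
python3 - <<'E'
from h import *
a,b=cam("wrist","w4"),cam("wrist","w5")
p4=np.array([(53,32),(30,119),(250,205),(288,118)])/4-.5+[194,128]
p5=np.array([(31,46),(34,149),(295,142),(290,42)])/4-.5+[222,133]
T=tri(a,p4,b,p5);print(T.round(4))
for n,c,p in(("w4",a,p4),("w5",b,p5)):
    P=plane(c,p,.056); print(n,P.round(4).tolist(),P.mean(0).round(4),[np.linalg.norm(P[i]-P[(i+1)%4]).round(4) for i in range(4)])
    d=(P[0]+P[1]-P[2]-P[3])[:2]; print("own y angle",np.degrees(np.arctan2(d[1],d[0])))
s=ctrl.get_state(); Rm=R.from_quat(s["tcp_rot"]).as_matrix(); print(np.degrees(np.arctan2(Rm[1,1],Rm[0,1])))
P=plane(b,p5,.056).mean(0); print("in tool",Rm.T@(P-s["eef_pos"]))
P=plane(a,p4,.056).mean(0); print("in tool",Rm.T@(P-s["eef_pos"]))
E
```

```text
[[4.963e-01 1.553e-01 7.930e-02 6.000e-04]
 [4.718e-01 1.690e-01 5.030e-02 6.000e-04]
 [4.539e-01 1.063e-01 6.850e-02 1.000e-04]
 [4.734e-01 9.890e-02 2.970e-02 5.000e-04]]
w4 [[0.4954, 0.1609, 0.056], [0.4722, 0.1674, 0.056], [0.4517, 0.1072, 0.056], [0.476, 0.0977, 0.056]] [0.4738 0.1333 0.056 ] [np.float64(0.0242), np.float64(0.0636), np.float64(0.0261), np.float64(0.0661)]
own y angle 72.04393431419048
w5 [[0.496, 0.1592, 0.056], [0.4725, 0.1681, 0.056], [0.452, 0.1063, 0.056], [0.4754, 0.0995, 0.056]] [0.474  0.1333 0.056 ] [np.float64(0.0251), np.float64(0.065), np.float64(0.0244), np.float64(0.0631)]
own y angle 71.3322598834808
-109.83415178921167
in tool [ 0.03981428 -0.01835018  0.16564854]
in tool [ 0.03966996 -0.01831663  0.16564846]
```

Call:
move_arm(
  plan=[
    {"x":0.046,"y":-0.0183,"z":0.05,"yaw":-0.02,"fingers":0},
    {"x":0.046,"y":-0.0183,"z":0.1,"yaw":-0.02,"fingers":0},
    {"x":0.046,"y":-0.0183,"z":0.13,"yaw":-0.02,"fingers":0},
    {"x":0.046,"y":-0.0183,"z":0.16,"yaw":-0.02,"fingers":0},
    {"x":0.046,"y":-0.0183,"z":0.183,"yaw":-0.02,"fingers":0},
  ],
)

```text
time: 3.75
eef_pos: [0.4782, 0.1313, 0.0359]
tcp_rot: [0.987, -0.162, -0.001, 0.0]
contact_force: [0.2, -0.4, 0.5]
opening: 1.0
finger_force: 0.0
```

Call:
move_arm(
  plan=[
    {"x":0,"y":0,"z":0,"yaw":0,"fingers":0},
    {"x":0,"y":0,"z":0,"yaw":0,"fingers":0.1},
    {"x":0,"y":0,"z":0,"yaw":0,"fingers":0.15},
    {"x":0,"y":0,"z":0,"yaw":0,"fingers":0.18},
    {"x":0,"y":0,"z":0,"yaw":0,"fingers":0.18},
  ],
  force=20,
)

```text
time: 4.25
eef_pos: [0.4801, 0.132, 0.0398]
tcp_rot: [0.987, -0.162, 0.001, -0.0]
contact_force: [-0.3, 0.3, -0.1]
opening: 0.822
finger_force: 0.0
```

```bash
python3 - <<'E'
from h import *
grab("wrist","w6"); i=grab("scene","s6"); s=ctrl.get_state(); print({k:np.round(s[k],3) for k in("eef_pos","opening","finger_force","contact_force")})
c=cam("scene"); u,v=proj(c,[s["eef_pos"]])[0].astype(int)
cv2.imwrite("pics/v6.png",np.hstack([cv2.resize(i[v-60:v+60,u-70:u+70],(466,400)),np.pad(np.load("pics/w6.npz")["im"][100:300,190:357],((0,0),(0,0),(0,0))).repeat(2,0).repeat(2,1)])[:,:,::-1]); 
E
```

```text
{'eef_pos': array([0.48 , 0.132, 0.039]), 'opening': np.float64(0.821), 'finger_force': np.float64(0.0), 'contact_force': array([-0.321, -0.236,  0.12 ])}
```

View pics/v6.png

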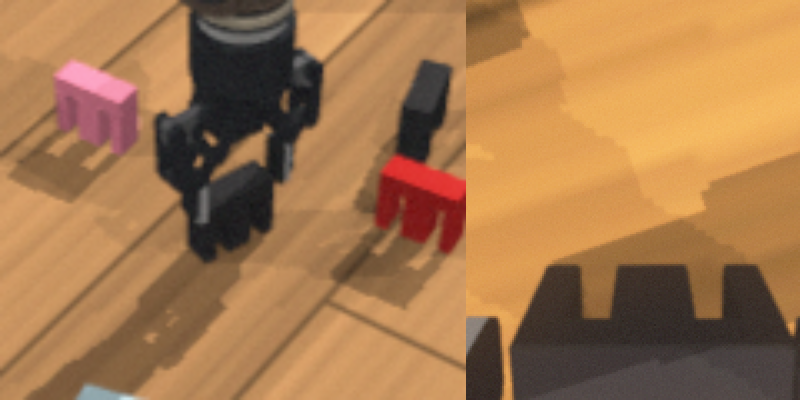

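The E-core stands between the fingers, with its legs visible in both views. The left finger's pad overlaps the top corner of the back. Closing gently.

Call:
move_arm(
  plan=[
    {"x":0,"y":0,"z":0,"yaw":0,"fingers":0.21},
    {"x":0,"y":0,"z":0,"yaw":0,"fingers":0.24},
    {"x":0,"y":0,"z":0,"yaw":0,"fingers":0.27},
    {"x":0,"y":0,"z":0,"yaw":0,"fingers":0.3},
    {"x":0,"y":0,"z":0,"yaw":0,"fingers":0.4},
  ],
  force=20,
)

```text
time: 4.85
eef_pos: [0.4794, 0.1318, 0.039]
tcp_rot: [0.987, -0.162, 0.0, 0.0]
contact_force: [-2.0, -1.7, 5.2]
opening: 0.762
finger_force: 22.9
```

Call:
move_arm(
  plan=[
    {"x":0,"y":0,"z":0,"yaw":0,"fingers":0.4},
    {"x":0,"y":0,"z":0,"yaw":0,"fingers":0.4},
  ],
  force=20,
)

```text
time: 5.05
eef_pos: [0.4794, 0.1317, 0.0389]
tcp_rot: [0.987, -0.162, 0.0, 0.0]
contact_force: [-1.6, -2.0, 5.9]
opening: 0.767
finger_force: 22.9
```

```bash
python3 - <<'E'
from h import *
im=grab("wrist","w7"); s=ctrl.get_state(); print({k:np.round(s[k],3) for k in("eef_pos","opening","finger_force","contact_force","wrist_torque")})
h,t=51,-5
for th in range(0,91,10):
    a=np.radians(th); print(th,round(-(13+t)*np.cos(a)+h*np.sin(a)+13+t,1),round(h*np.cos(a)+(13+t)*np.sin(a)-h,1))
E
```

```text
{'eef_pos': array([0.479, 0.132, 0.039]), 'opening': np.float64(0.764), 'finger_force': np.float64(22.864), 'contact_force': array([-2.223, -1.853,  5.335]), 'wrist_torque': array([-0.331,  0.344,  0.064])}
0 0.0 0.0
10 9.0 0.6
20 17.9 -0.3
30 26.6 -2.8
40 34.7 -6.8
50 41.9 -12.1
60 48.2 -18.6
70 53.2 -26.0
80 56.8 -34.3
90 59.0 -43.0
```

Call:
move_arm(
  plan=[
    {"x":0.004,"y":0,"z":0.001,"yaw":0,"fingers":0.4},
    {"x":0.008,"y":0,"z":0.001,"yaw":0,"fingers":0.4},
    {"x":0.012,"y":0,"z":0.001,"yaw":0,"fingers":0.4},
    {"x":0.016,"y":0,"z":0.001,"yaw":0,"fingers":0.4},
    {"x":0.018,"y":0,"z":0.001,"yaw":0,"fingers":0.4},
  ],
)

```text
time: 5.6
eef_pos: [0.4955, 0.1264, 0.0374]
tcp_rot: [0.987, -0.163, -0.001, -0.0]
contact_force: [-2.2, 0.8, 5.1]
opening: 0.768
finger_force: 23.0
```

```bash
python3 - <<'E'
from h import *
w=grab("wrist","w8"); i=grab("scene","s8"); s=ctrl.get_state(); print({k:np.round(s[k],3) for k in("eef_pos","opening","finger_force","contact_force","wrist_torque")})
c=cam("scene"); u,v=proj(c,[s["eef_pos"]])[0].astype(int)
w7=np.load("pics/w7.npz")["im"]
cv2.imwrite("pics/v8.png",np.hstack([cv2.resize(i[v-50:v+50,u-50:u+50],(400,400)),w7[140:340,180:380],w[140:340,180:380]] if 0 else [cv2.resize(i[v-50:v+50,u-50:u+50],(400,400)),np.vstack([w7[180:380,180:380],w[180:380,180:380]])])[:,:,::-1])
E
```

```text
{'eef_pos': array([0.496, 0.126, 0.037]), 'opening': np.float64(0.763), 'finger_force': np.float64(23.055), 'contact_force': array([-3.494, -0.574,  5.861]), 'wrist_torque': array([0.082, 0.619, 0.029])}
```

View pics/v8.png

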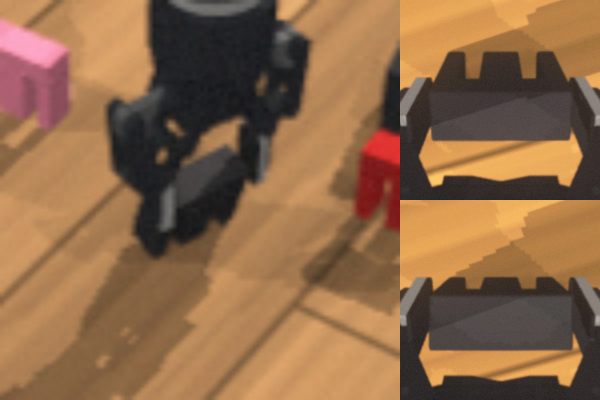

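The lower wrist crop shows the leg face shortening and the back's top face growing, so the core is tilting about its foot edge with its foot in place. Carrying on along the arc.

Call:
move_arm(
  plan=[
    {"x":0.0045,"y":0,"z":0.001,"yaw":0,"fingers":0.4},
    {"x":0.009,"y":0,"z":0.003,"yaw":0,"fingers":0.4},
    {"x":0.013,"y":0,"z":0.0045,"yaw":0,"fingers":0.4},
    {"x":0.017,"y":0,"z":0.0065,"yaw":0,"fingers":0.4},
    {"x":0.0205,"y":0,"z":0.009,"yaw":0,"fingers":0.4},
  ],
)

```text
time: 6.2
eef_pos: [0.5165, 0.1194, 0.0287]
tcp_rot: [0.987, -0.162, 0.001, -0.0]
contact_force: [0.3, -1.2, 4.9]
opening: 0.765
finger_force: 23.2
```

```bash
cat > st.py <<'E'
from h import *
import sys
w=grab("wrist",sys.argv[1]); s=ctrl.get_state(); print({k:np.round(s[k],3).tolist() for k in("time","eef_pos","opening","finger_force","contact_force","wrist_torque")})
# vertical grey profile through middle leg
print("v",np.round(w[150:370:4,276:286].mean((1,2))).astype(int).tolist())
E
python3 st.py w9; python3 - <<'E'
from h import *
for t in("w7","w8"):
    w=np.load(f"pics/{t}.npz")["im"]; print(t,np.round(w[150:370:4,276:286].mean((1,2))).astype(int).tolist())
E
```

```text
{'time': 6.25, 'eef_pos': [0.517, 0.119, 0.028], 'opening': 0.768, 'finger_force': 23.186, 'contact_force': [-0.865, -1.183, 5.272], 'wrist_torque': [-0.057, 0.156, 0.037]}
v [119, 139, 159, 162, 162, 161, 159, 159, 160, 155, 145, 140, 141, 147, 150, 154, 149, 153, 155, 156, 151, 156, 160, 160, 129, 111, 106, 105, 106, 107, 108, 110, 65, 64, 66, 66, 66, 68, 66, 67, 68, 68, 70, 69, 64, 61, 63, 76, 153, 154, 157, 151, 142, 45, 41]
w7 [169, 170, 170, 171, 174, 175, 177, 174, 166, 160, 160, 160, 155, 151, 154, 156, 125, 113, 111, 109, 105, 52, 51, 50, 49, 47, 47, 47, 45, 46, 46, 58, 59, 60, 74, 74, 77, 76, 76, 77, 78, 77, 76, 154, 143, 111, 141, 171, 170, 171, 171, 168, 166, 49, 46]
w8 [156, 154, 157, 161, 165, 167, 168, 168, 168, 168, 167, 171, 173, 171, 173, 159, 150, 147, 148, 141, 112, 112, 113, 112, 110, 109, 108, 50, 46, 46, 45, 48, 68, 68, 77, 80, 79, 78, 79, 78, 78, 78, 77, 74, 71, 107, 150, 154, 155, 154, 122, 122, 162, 47, 42]
```

Call:
move_arm(
  plan=[
    {"x":0.0037,"y":0,"z":0.003,"yaw":0,"fingers":0.4},
    {"x":0.0067,"y":0,"z":0.0062,"yaw":0,"fingers":0.4},
    {"x":0.0097,"y":0,"z":0.0095,"yaw":0,"fingers":0.4},
    {"x":0.0125,"y":0,"z":0.013,"yaw":0,"fingers":0.4},
    {"x":0.015,"y":0,"z":0.017,"yaw":0,"fingers":0.4},
  ],
)

```text
time: 6.75
eef_pos: [0.5323, 0.1143, 0.0125]
tcp_rot: [0.987, -0.162, 0.003, -0.0]
contact_force: [1.9, -2.1, 5.9]
opening: 0.764
finger_force: 25.9
```

```bash
python3 st.py w10
```

```text
{'time': 6.8, 'eef_pos': [0.533, 0.114, 0.012], 'opening': 0.768, 'finger_force': 26.017, 'contact_force': [2.863, -2.237, 4.836], 'wrist_torque': [-0.245, -0.164, 0.024]}
v [179, 174, 170, 166, 164, 163, 166, 151, 124, 114, 136, 151, 152, 152, 151, 149, 144, 111, 111, 109, 105, 104, 107, 109, 111, 112, 113, 114, 114, 114, 115, 116, 118, 74, 55, 55, 53, 52, 51, 50, 50, 49, 49, 48, 47, 48, 65, 67, 68, 67, 68, 66, 67, 40, 37]
```

Call:
move_arm(
  plan=[
    {"x":0.002,"y":0,"z":0.004,"yaw":0,"fingers":0.4},
    {"x":0.0035,"y":0,"z":0.008,"yaw":0,"fingers":0.4},
    {"x":0.0048,"y":0,"z":0.012,"yaw":0,"fingers":0.4},
    {"x":0.0055,"y":0,"z":0.015,"yaw":0,"fingers":0.4},
    {"x":0.0055,"y":0,"z":0.015,"yaw":0,"fingers":0.4},
  ],
)

```text
time: 7.3
eef_pos: [0.5391, 0.1124, -0.0018]
tcp_rot: [0.987, -0.162, 0.005, -0.0]
contact_force: [3.7, -3.3, 6.2]
opening: 0.768
finger_force: 31.0
```

```bash
python3 st.py w11
```

```text
{'time': 7.35, 'eef_pos': [0.539, 0.112, -0.002], 'opening': 0.768, 'finger_force': 30.909, 'contact_force': [4.84, -1.659, 5.5], 'wrist_torque': [-0.231, -0.371, 0.023]}
v [184, 184, 186, 185, 175, 164, 160, 159, 156, 158, 158, 158, 146, 122, 95, 111, 119, 121, 123, 110, 108, 108, 108, 108, 109, 106, 102, 101, 104, 108, 109, 111, 110, 110, 97, 47, 46, 46, 46, 45, 44, 44, 44, 44, 44, 70, 69, 69, 68, 68, 68, 69, 68, 42, 37]
```

```bash
cat > ang.py <<'E'
from h import *
import sys
from scipy.optimize import fsolve
t=sys.argv[1]; w=np.load(f"pics/{t}.npz")["im"].astype(float); g=w[:,276:286].mean((1,2))
hi=g[260:360]; d=np.diff(hi)
r1=260+np.argmin(d)+1; r2=int(r1)+8+np.argmax(d[r1-260+8:r1-260+70])+1
c=cam("wrist",t); o,dd=rays(c,[(280.5,r1-.5),(280.5,r2-.5)])
d0=np.load(f"pics/{t}.npz"); tx=R.from_quat(d0["q"]).as_matrix()[:,0]; tx[2]=0; tx/=np.linalg.norm(tx)
def pt(k,X): # ray at tool-x coordinate X -> height
    s=(X-(o-d0["p"])@tx)/(dd[k]@tx); return (o+dd[k]*s)[2]
def f(v):
    X,e=v
    return [pt(0,X)-.056*np.sin(e), pt(1,X-.026*np.sin(-e))-(.056*np.sin(e)+.026*np.cos(e))]
X,e=fsolve(f,[.005,.1]); print("rows",r1,r2,"back edge X rel TCP",X.round(4),"residual tilt deg",np.degrees(e).round(1),"back-bottom z",(.056*np.sin(e)).round(4))
E
python3 ang.py w11; python3 ang.py w10
```

```text
rows 287 329 back edge X rel TCP -0.0266 residual tilt deg -35.3 back-bottom z -0.0324
rows 282 333 back edge X rel TCP -0.0342 residual tilt deg -35.5 back-bottom z -0.0325ang.py:14: RuntimeWarning: The iteration is not making good progress, as measured by the 
 improvement from the last ten iterations.
  X,e=fsolve(f,[.005,.1]); print("rows",r1,r2,"back edge X rel TCP",X.round(4),"residual tilt deg",np.degrees(e).round(1),"back-bottom z",(.056*np.sin(e)).round(4))
```

```bash
sed -i 's/X-.026\*np.sin(-e)/X-.026*np.sin(e)/' ang.py; python3 ang.py w11; python3 ang.py w10
```

```text
rows 287 329 back edge X rel TCP -0.0033 residual tilt deg 9.8 back-bottom z 0.0095
rows 282 333 back edge X rel TCP -0.0013 residual tilt deg 23.8 back-bottom z 0.0226
```

Call:
move_arm(
  plan=[
    {"x":-0.002,"y":0,"z":0.001,"yaw":0,"fingers":0.4},
    {"x":-0.003,"y":0,"z":0.003,"yaw":0,"fingers":0.4},
    {"x":-0.003,"y":0,"z":0.005,"yaw":0,"fingers":0.4},
    {"x":-0.003,"y":0,"z":0.005,"yaw":0,"fingers":0.4},
  ],
)

```text
time: 7.75
eef_pos: [0.5369, 0.1136, -0.0061]
tcp_rot: [0.987, -0.162, 0.005, -0.001]
contact_force: [4.5, -1.3, 6.2]
opening: 0.764
finger_force: 33.0
```

```bash
python3 st.py w12; python3 ang.py w12
```

```text
{'time': 7.8, 'eef_pos': [0.537, 0.114, -0.006], 'opening': 0.767, 'finger_force': 33.053, 'contact_force': [5.777, -1.426, 5.833], 'wrist_torque': [-0.266, -0.411, -0.017]}
v [184, 186, 185, 180, 168, 161, 159, 158, 157, 158, 158, 150, 129, 109, 109, 98, 109, 111, 111, 110, 108, 108, 107, 108, 108, 104, 101, 101, 105, 108, 110, 111, 111, 111, 109, 47, 46, 46, 45, 45, 44, 44, 43, 42, 49, 74, 70, 69, 68, 69, 67, 68, 68, 41, 37]
rows 288 327 back edge X rel TCP -0.0035 residual tilt deg 6.0 back-bottom z 0.0059
```

Call:
move_arm(
  plan=[
    {"x":-0.001,"y":0,"z":0.0015,"yaw":0,"fingers":0.4},
    {"x":-0.001,"y":0,"z":0.003,"yaw":0,"fingers":0.4},
    {"x":-0.001,"y":0,"z":0.003,"yaw":0,"fingers":0.4},
  ],
)

```text
time: 8.1
eef_pos: [0.537, 0.1136, -0.0064]
tcp_rot: [0.987, -0.162, 0.005, -0.0]
contact_force: [-1.0, -2.2, 21.9]
opening: 0.763
finger_force: 41.1
```

```bash
python3 st.py w13; python3 ang.py w13
python3 - <<'E'
from h import *
i=ctrl.read_camera("scene"); s=ctrl.get_state(); w=np.load("pics/w13.npz")["im"]
c=cam("scene"); u,v=proj(c,[s["eef_pos"]])[0].astype(int)
cv2.imwrite("pics/v13.png",np.hstack([cv2.resize(i[v-40:v+40,u-40:u+40],(480,480),interpolation=cv2.INTER_CUBIC),cv2.resize(w[240:400,180:280],(300,480),interpolation=cv2.INTER_CUBIC)])[:,:,::-1])
K=cam("wrist","w13")
d=np.load("pics/w13.npz");M=R.from_quat(d["q"]).as_matrix()
for r in(0,6,8,10,12):print(r,proj(K,[M@np.array([.011,-.033,-r/1e3])+d["p"]])[0].round(1))
E
```

```text
{'time': 8.15, 'eef_pos': [0.537, 0.114, -0.006], 'opening': 0.764, 'finger_force': 41.007, 'contact_force': [-0.78, -2.653, 22.756], 'wrist_torque': [-0.798, 0.592, -0.062]}
v [184, 186, 186, 181, 168, 161, 159, 158, 157, 158, 159, 152, 130, 110, 107, 99, 109, 110, 110, 110, 107, 108, 107, 109, 108, 105, 100, 102, 104, 108, 110, 112, 111, 111, 109, 48, 47, 47, 45, 44, 44, 44, 43, 44, 51, 74, 70, 68, 68, 68, 69, 68, 69, 42, 38]
rows 288 328 back edge X rel TCP -0.0029 residual tilt deg 6.8 back-bottom z 0.0066
0 [214.3 249.3]
6 [211.8 254.2]
8 [210.9 256. ]
10 [209.9 257.7]
12 [209.  259.6]
```

View pics/v13.png

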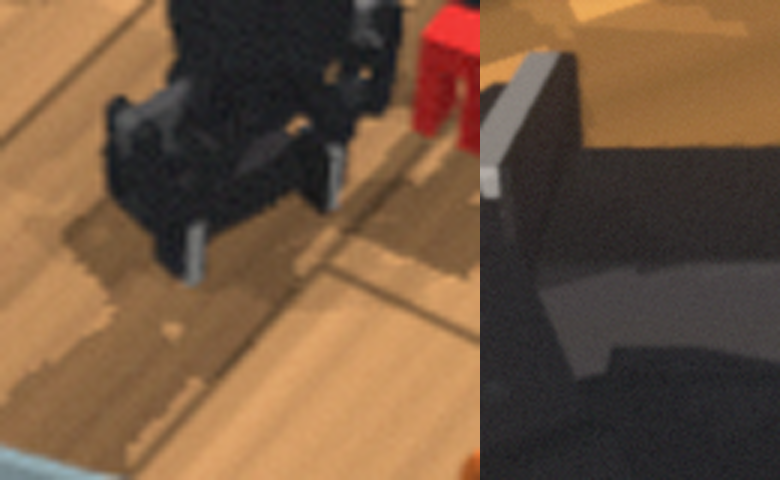

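The tips now rest on the bench (22 N) with the back edge about 6 mm up, as seen in the wrist crop where the back face is at rows 288–328. I'll ease the press and bleed the grip off in small steps, so the core settles with friction braking it.

Call:
move_arm(
  plan=[
    {"x":0,"y":0,"z":-0.003,"yaw":0,"fingers":0.3},
    {"x":0,"y":0,"z":-0.003,"yaw":0,"fingers":0.26},
    {"x":0,"y":0,"z":-0.003,"yaw":0,"fingers":0.25},
  ],
  force=20,
)

```text
time: 8.5
eef_pos: [0.5347, 0.1142, -0.0063]
tcp_rot: [0.987, -0.162, 0.004, -0.0]
contact_force: [2.1, -0.7, 10.6]
opening: 0.767
finger_force: 36.4
```

```bash
python3 st.py w14|grep -v v; python3 ang.py w14
```

```text
{'time': 8.55, 'eef_pos': [0.535, 0.114, -0.006], 'opening': 0.767, 'finger_force': 36.384, 'contact_force': [3.258, -1.154, 10.404], 'wrist_torque': [-0.359, -0.118, 0.024]}
rows 289 328 back edge X rel TCP -0.004 residual tilt deg 5.7 back-bottom z 0.0056
```

Call:
move_arm(
  plan=[
    {"x":0,"y":0,"z":0,"yaw":0,"fingers":0.245},
    {"x":0,"y":0,"z":0,"yaw":0,"fingers":0.242},
  ],
  force=20,
)

```text
time: 8.75
eef_pos: [0.5347, 0.1142, -0.0063]
tcp_rot: [0.987, -0.162, 0.004, -0.0]
contact_force: [1.8, -0.9, 11.1]
opening: 0.767
finger_force: 36.4
```

```bash
python3 st.py w15; python3 ang.py w15
```

```text
{'time': 8.8, 'eef_pos': [0.535, 0.114, -0.006], 'opening': 0.766, 'finger_force': 36.409, 'contact_force': [1.93, -1.456, 11.36], 'wrist_torque': [-0.345, -0.035, -0.048]}
v [187, 184, 181, 175, 168, 160, 158, 158, 159, 159, 146, 125, 108, 120, 124, 111, 111, 111, 110, 109, 108, 107, 110, 108, 106, 102, 103, 106, 107, 110, 112, 113, 111, 111, 108, 47, 46, 46, 46, 44, 43, 44, 43, 43, 50, 74, 69, 69, 69, 67, 69, 69, 68, 42, 37]
rows 288 328 back edge X rel TCP -0.003 residual tilt deg 6.6 back-bottom z 0.0065
```

Call:
move_arm(
  plan=[
    {"x":0,"y":0,"z":0,"yaw":0,"fingers":0.239},
    {"x":0,"y":0,"z":0,"yaw":0,"fingers":0.237},
  ],
)

```text
time: 9.0
eef_pos: [0.5347, 0.1142, -0.0063]
tcp_rot: [0.987, -0.162, 0.004, -0.0]
contact_force: [3.3, -1.1, 10.8]
opening: 0.761
finger_force: 36.4
```

Call:
move_arm(
  plan=[
    {"x":0,"y":0,"z":0,"yaw":0,"fingers":0.235},
    {"x":0,"y":0,"z":0,"yaw":0,"fingers":0.234},
  ],
)

```text
time: 9.2
eef_pos: [0.5347, 0.1142, -0.0063]
tcp_rot: [0.987, -0.162, 0.004, -0.0]
contact_force: [1.4, -0.6, 10.9]
opening: 0.77
finger_force: 30.0
```

Call:
move_arm(
  plan=[
    {"x":0,"y":0,"z":0,"yaw":0,"fingers":0.233},
    {"x":0,"y":0,"z":0,"yaw":0,"fingers":0.232},
  ],
)

```text
time: 9.4
eef_pos: [0.5347, 0.1142, -0.0064]
tcp_rot: [0.987, -0.162, 0.004, -0.0]
contact_force: [3.6, -0.5, 10.2]
opening: 0.768
finger_force: 22.6
```

```bash
python3 st.py w16; python3 ang.py w16
```

```text
{'time': 9.45, 'eef_pos': [0.535, 0.114, -0.006], 'opening': 0.771, 'finger_force': 22.643, 'contact_force': [2.862, -1.419, 10.224], 'wrist_torque': [-0.32, -0.113, 0.042]}
v [187, 185, 180, 175, 169, 160, 158, 158, 159, 159, 147, 125, 107, 118, 123, 111, 110, 111, 110, 109, 108, 108, 108, 108, 105, 101, 104, 105, 108, 110, 112, 112, 111, 110, 110, 48, 47, 46, 46, 45, 44, 43, 43, 42, 49, 74, 69, 69, 68, 68, 69, 70, 69, 42, 37]
rows 289 328 back edge X rel TCP -0.004 residual tilt deg 5.7 back-bottom z 0.0056
```

The grip force now follows the closure, about 4 N per 0.001, so I can bleed it off finely.

Call:
move_arm(
  plan=[
    {"x":0,"y":0,"z":0,"yaw":0,"fingers":0.231},
    {"x":0,"y":0,"z":0,"yaw":0,"fingers":0.23},
    {"x":0,"y":0,"z":0,"yaw":0,"fingers":0.2295},
  ],
)

```text
time: 9.75
eef_pos: [0.5347, 0.1142, -0.0065]
tcp_rot: [0.987, -0.162, 0.004, -0.0]
contact_force: [2.7, -0.1, 9.9]
opening: 0.77
finger_force: 13.9
```

Call:
move_arm(
  plan=[
    {"x":0,"y":0,"z":0,"yaw":0,"fingers":0.229},
    {"x":0,"y":0,"z":0,"yaw":0,"fingers":0.2287},
  ],
)

```text
time: 9.95
eef_pos: [0.5347, 0.1142, -0.0065]
tcp_rot: [0.987, -0.162, 0.004, -0.0]
contact_force: [2.4, -0.1, 9.5]
opening: 0.772
finger_force: 11.2
```

Call:
move_arm(
  plan=[
    {"x":0,"y":0,"z":0,"yaw":0,"fingers":0.2284},
    {"x":0,"y":0,"z":0,"yaw":0,"fingers":0.2281},
  ],
)

```text
time: 10.15
eef_pos: [0.5347, 0.1142, -0.0065]
tcp_rot: [0.987, -0.162, 0.004, -0.0]
contact_force: [1.7, -0.4, 8.9]
opening: 0.774
finger_force: 9.4
```

```bash
python3 st.py w17|grep -v ^v; python3 ang.py w17
```

```text
{'time': 10.2, 'eef_pos': [0.535, 0.114, -0.007], 'opening': 0.77, 'finger_force': 9.391, 'contact_force': [3.064, -0.389, 10.158], 'wrist_torque': [-0.409, -0.236, 0.079]}
rows 289 328 back edge X rel TCP -0.0039 residual tilt deg 5.7 back-bottom z 0.0056
```

Call:
move_arm(
  plan=[
    {"x":0,"y":0,"z":0,"yaw":0,"fingers":0.2278},
    {"x":0,"y":0,"z":0,"yaw":0,"fingers":0.2275},
  ],
)

```text
time: 10.4
eef_pos: [0.5347, 0.1142, -0.0065]
tcp_rot: [0.987, -0.162, 0.004, -0.0]
contact_force: [3.5, -0.3, 9.1]
opening: 0.77
finger_force: 7.8
```

Call:
move_arm(
  plan=[
    {"x":0,"y":0,"z":0,"yaw":0,"fingers":0.2273},
    {"x":0,"y":0,"z":0,"yaw":0,"fingers":0.2271},
    {"x":0,"y":0,"z":0,"yaw":0,"fingers":0.2269},
  ],
)

```text
time: 10.7
eef_pos: [0.5347, 0.1143, -0.0065]
tcp_rot: [0.987, -0.162, 0.004, -0.0]
contact_force: [2.1, -0.5, 9.8]
opening: 0.776
finger_force: 6.5
```

```bash
python3 st.py w18|grep -v ^v; python3 ang.py w18
```

```text
{'time': 10.75, 'eef_pos': [0.535, 0.114, -0.007], 'opening': 0.773, 'finger_force': 6.488, 'contact_force': [3.079, 0.457, 9.251], 'wrist_torque': [-0.398, -0.309, 0.026]}
rows 289 328 back edge X rel TCP -0.0039 residual tilt deg 5.7 back-bottom z 0.0056
```

Call:
move_arm(
  plan=[
    {"x":0,"y":0,"z":0,"yaw":0,"fingers":0.2268},
    {"x":0,"y":0,"z":0,"yaw":0,"fingers":0.2267},
    {"x":0,"y":0,"z":0,"yaw":0,"fingers":0.2266},
    {"x":0,"y":0,"z":0,"yaw":0,"fingers":0.2265},
    {"x":0,"y":0,"z":0,"yaw":0,"fingers":0.2264},
  ],
)

```text
time: 11.25
eef_pos: [0.5347, 0.1143, -0.0066]
tcp_rot: [0.987, -0.162, 0.004, -0.0]
contact_force: [1.8, -0.1, 8.9]
opening: 0.774
finger_force: 6.1
```

```bash
python3 st.py w19|grep -v ^v; python3 ang.py w19
```

```text
{'time': 11.3, 'eef_pos': [0.535, 0.114, -0.007], 'opening': 0.771, 'finger_force': 6.144, 'contact_force': [1.87, 0.47, 9.058], 'wrist_torque': [-0.365, -0.274, 0.007]}
rows 280 309 back edge X rel TCP -0.0028 residual tilt deg -1.2 back-bottom z -0.0012
```

The core crept down to flat (residual −1°, within error) at about 6 N of grip. Now releasing fully and lifting clear for a look.

Call:
move_arm(
  plan=[
    {"x":0,"y":0,"z":0,"yaw":0,"fingers":0.225},
    {"x":0,"y":0,"z":0,"yaw":0,"fingers":0.222},
    {"x":0,"y":0,"z":0,"yaw":0,"fingers":0.21},
    {"x":0,"y":0,"z":0,"yaw":0,"fingers":0.12},
    {"x":0,"y":0,"z":0,"yaw":0,"fingers":0.05},
  ],
)

```text
time: 11.8
eef_pos: [0.5298, 0.1144, -0.0099]
tcp_rot: [0.987, -0.162, -0.001, 0.0]
contact_force: [-0.6, 0.4, 0.9]
opening: 0.95
finger_force: 0.0
```

Call:
move_arm(
  plan=[
    {"x":0,"y":0,"z":0,"yaw":0,"fingers":0},
    {"x":0,"y":0,"z":-0.03,"yaw":0,"fingers":0},
    {"x":-0.05,"y":0,"z":-0.08,"yaw":0,"fingers":0},
    {"x":-0.09,"y":0,"z":-0.13,"yaw":0,"fingers":0},
    {"x":-0.09,"y":0,"z":-0.16,"yaw":0,"fingers":0},
  ],
)

```text
time: 12.3
eef_pos: [0.4455, 0.1422, 0.1397]
tcp_rot: [0.987, -0.162, -0.004, 0.001]
contact_force: [1.7, 0.3, 1.5]
opening: 0.999
finger_force: 0.0
```

```bash
python3 - <<'E'
from h import *
ctrl.read_camera("wrist");ctrl.read_camera("wrist")
im=grab("wrist","w20"); s=ctrl.get_state(); print(s["time"],s["dq"].round(3),s["eef_pos"].round(4),s["opening"],s["qpos"].round(3),s["contact_force"])
i=grab("scene","s20")
g=cv2.cvtColor(im,cv2.COLOR_RGB2GRAY); sat=im.max(2).astype(int)-im.min(2); c=cam("wrist","w20")
m=((g<90)&(sat<30)).astype(np.uint8)*255; m[300:]=0
cs,_=cv2.findContours(m,cv2.RETR_EXTERNAL,cv2.CHAIN_APPROX_NONE)
for k in cs:
    if cv2.contourArea(k)>500: 
        ap=cv2.approxPolyDP(k,3,True)[:,0]; print(cv2.contourArea(k),ap.tolist()); print(plane(c,ap,.026)[:,:2].round(3).tolist())
cc=cam("scene"); u,v=proj(cc,[[.51,.12,.02]])[0].astype(int)
cv2.imwrite("pics/v20.png",np.hstack([cv2.resize(i[v-45:v+45,u-35:u+35],(327,420),interpolation=cv2.INTER_CUBIC),im[:,60:500]])[:,:,::-1])
E
```

```text
12.45 [-0.015  0.076  0.036 -0.005 -0.016 -0.002] [0.4507 0.1426 0.1446] 0.9972417902963235 [ 0.091 -0.08   2.141  0.     1.073  1.987] [ 0.33068557 -0.23930341 -1.11748655]
628.0 [[183, 265], [179, 265], [155, 299], [188, 298]]
[[0.429, 0.248], [0.43, 0.251], [0.404, 0.288], [0.395, 0.257]]
2075.5 [[106, 170], [90, 150], [46, 155], [30, 168], [49, 168], [52, 171], [48, 173], [59, 172], [66, 181], [14, 221], [58, 205], [69, 197], [64, 191], [66, 187], [95, 179]]
[[0.532, 0.276], [0.552, 0.281], [0.56, 0.319], [0.555, 0.338], [0.55, 0.322], [0.546, 0.321], [0.546, 0.325], [0.544, 0.316], [0.535, 0.314], [0.518, 0.378], [0.518, 0.331], [0.521, 0.318], [0.527, 0.32], [0.53, 0.316], [0.528, 0.288]]
3567.5 [[321, 107], [243, 108], [246, 172], [256, 171], [258, 125], [270, 126], [271, 171], [293, 172], [297, 124], [308, 126], [308, 169], [318, 172]]
[[0.522, 0.086], [0.541, 0.146], [0.492, 0.162], [0.49, 0.153], [0.525, 0.139], [0.521, 0.13], [0.486, 0.141], [0.479, 0.124], [0.515, 0.108], [0.511, 0.1], [0.477, 0.111], [0.472, 0.103]]
1569.5 [[510, 0], [522, 30], [537, 27], [546, 53], [559, 45], [559, 0], [530, 0], [524, 4]]
[[0.55, -0.072], [0.527, -0.078], [0.526, -0.089], [0.505, -0.094], [0.507, -0.104], [0.539, -0.108], [0.546, -0.086], [0.545, -0.082]]
```

View pics/v20.png

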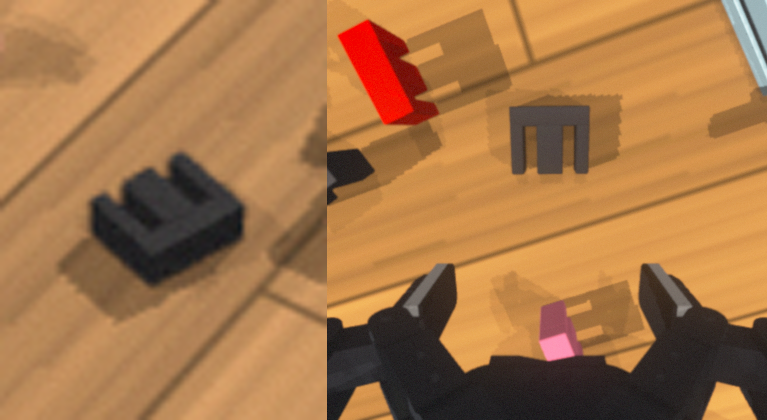

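The core lies flat: in the wrist view its back is at rows 107–125 and its leg ends point toward the robot at row 172. The neighbours haven't moved. Next I turn the gripper a quarter to take the core by its back and leg ends.

Call:
move_arm(
  plan=[
    {"x":0.02,"y":0,"z":-0.01,"yaw":-0.148,"fingers":0},
    {"x":0.04,"y":0,"z":-0.02,"yaw":-0.296,"fingers":0},
    {"x":0.059,"y":0,"z":-0.03,"yaw":-0.444,"fingers":0},
    {"x":0.059,"y":0,"z":-0.03,"yaw":-0.592,"fingers":0},
    {"x":0.059,"y":0,"z":-0.03,"yaw":-0.74,"fingers":0},
  ],
)

```text
time: 13.0
eef_pos: [0.5053, 0.1223, 0.1688]
tcp_rot: [0.978, 0.208, -0.002, -0.0]
contact_force: [0.1, 0.2, -0.5]
opening: 0.999
finger_force: 0.0
```

Call:
move_arm(
  plan=[
    {"x":0,"y":0,"z":0,"yaw":-0.148,"fingers":0},
    {"x":0,"y":0,"z":0,"yaw":-0.296,"fingers":0},
    {"x":0,"y":0,"z":0,"yaw":-0.444,"fingers":0},
    {"x":0,"y":0,"z":0,"yaw":-0.592,"fingers":0},
    {"x":0,"y":0,"z":0,"yaw":-0.74,"fingers":0},
  ],
)

```text
time: 13.5
eef_pos: [0.5045, 0.1226, 0.1682]
tcp_rot: [0.837, 0.548, -0.002, -0.001]
contact_force: [0.2, -1.3, -0.7]
opening: 0.998
finger_force: 0.0
```

Call:
move_arm(
  plan=[
    {"x":0,"y":0,"z":0,"yaw":-0.1,"fingers":0},
    {"x":0,"y":0,"z":0,"yaw":-0.1,"fingers":0},
    {"x":0,"y":0,"z":0,"yaw":-0.1,"fingers":0},
  ],
)

```text
time: 13.8
eef_pos: [0.5049, 0.1227, 0.1693]
tcp_rot: [0.811, 0.586, -0.002, -0.001]
contact_force: [0.3, 0.2, -0.6]
opening: 1.0
finger_force: 0.0
```

```bash
cat > core.py <<'E'
from h import *
import sys
t=sys.argv[1]
if len(sys.argv)>2: ctrl.read_camera("wrist"); grab("wrist",t)
d0=np.load(f"pics/{t}.npz"); im=d0["im"]; c=cam("wrist",t); Rm=R.from_quat(d0["q"]).as_matrix()
g=cv2.cvtColor(im,cv2.COLOR_RGB2GRAY); sat=im.max(2).astype(int)-im.min(2)
m=((g<90)&(sat<30)).astype(np.uint8)*255
u,v=proj(c,[[.507,.124,.026]])[0]
cs,_=cv2.findContours(m,cv2.RETR_EXTERNAL,cv2.CHAIN_APPROX_NONE)
k=max([k for k in cs if 800<cv2.contourArea(k)<12000 and np.abs(k[:,0].mean(0)-[u,v]).max()<50],key=cv2.contourArea)
r=cv2.minAreaRect(k); b=cv2.boxPoints(r); P=plane(c,b,.026)
print(t,cv2.contourArea(k),[np.round(x,1) for x in r],b.round(1).tolist()); print(cv2.approxPolyDP(k,3,True)[:,0].tolist())
print("box sides",[np.linalg.norm(P[i]-P[(i+1)%4]).round(4) for i in range(4)],"mean",P.mean(0).round(4))
e=(P[0]-P[1])+(P[3]-P[2]); print("side angles",np.degrees(np.arctan2(e[1],e[0])).round(2))
print("tool y angle",np.degrees(np.arctan2(Rm[1,1],Rm[0,1])).round(2),"tcp",d0["p"].round(4),"centre in tool",(Rm.T@(P.mean(0)-d0["p"])).round(4))
E
python3 core.py w20; python3 core.py w21 1; python3 - <<'E'
from h import *
s=ctrl.get_state();print(s["time"],s["qpos"].round(3),s["dq"].round(3))
E
```

```text
w20 3567.5 [array([282., 139.]), array([66., 78.]), np.float64(90.0)] [[243.0, 106.0], [321.0, 106.0], [321.0, 172.0], [243.0, 172.0]]
[[321, 107], [243, 108], [246, 172], [256, 171], [258, 125], [270, 126], [271, 171], [293, 172], [297, 124], [308, 126], [308, 169], [318, 172]]
box sides [np.float64(0.0633), np.float64(0.0537), np.float64(0.0668), np.float64(0.0537)] mean [0.5067 0.123  0.026 ]
side angles 71.37
tool y angle -108.59 tcp [0.4514 0.1431 0.1474] centre in tool [0.0576 0.002  0.122 ]
w21 2984.0 [array([281. , 196.5]), array([67., 58.]), np.float64(90.0)] [[252.0, 163.0], [310.0, 163.0], [310.0, 230.0], [252.0, 230.0]]
[[254, 163], [253, 174], [292, 174], [295, 179], [293, 184], [254, 187], [254, 208], [294, 210], [289, 217], [256, 216], [255, 229], [307, 230], [309, 164]]
box sides [np.float64(0.0534), np.float64(0.0652), np.float64(0.0567), np.float64(0.0652)] mean [0.5068 0.1253 0.026 ]
side angles 161.7
tool y angle -18.29 tcp [0.5051 0.1227 0.1698] centre in tool [0.0031 0.0012 0.1438]
13.9 [0.043 0.005 2.009 0.    1.13  0.362] [ 0.003 -0.011 -0.004 -0.002 -0.    -0.007]
```

```bash
python3 - <<'E'
from h import *
print(tri(cam("wrist","w20"),[(321,107),(243,108),(246,172),(318,172)],cam("wrist","w21"),[(307,230),(309,164),(254,163),(255,229)]).round(4))
E
```

```text
[[0.521  0.084  0.0195 0.0008]
 [0.5417 0.1459 0.0165 0.    ]
 [0.4907 0.1629 0.0115 0.002 ]
 [0.4713 0.102  0.0216 0.0012]]
```

Call:
move_arm(
  plan=[
    {"x":0.003,"y":0.001,"z":0.04,"yaw":0,"fingers":0},
    {"x":0.003,"y":0.001,"z":0.08,"yaw":0,"fingers":0},
    {"x":0.003,"y":0.001,"z":0.12,"yaw":0,"fingers":0},
    {"x":0.003,"y":0.001,"z":0.15,"yaw":0,"fingers":0},
    {"x":0.003,"y":0.001,"z":0.169,"yaw":0,"fingers":0},
  ],
)

```text
time: 14.4
eef_pos: [0.5055, 0.1254, -0.0007]
tcp_rot: [0.81, 0.586, -0.002, -0.001]
contact_force: [0.0, 0.3, -0.2]
opening: 0.999
finger_force: 0.0
```

Call:
move_arm(
  plan=[
    {"x":0,"y":0,"z":0,"yaw":0,"fingers":0.1},
    {"x":0,"y":0,"z":0,"yaw":0,"fingers":0.2},
    {"x":0,"y":0,"z":0,"yaw":0,"fingers":0.26},
    {"x":0,"y":0,"z":0,"yaw":0,"fingers":0.29},
    {"x":0,"y":0,"z":0,"yaw":0,"fingers":0.29},
  ],
)

```text
time: 14.9
eef_pos: [0.5084, 0.1256, 0.0037]
tcp_rot: [0.81, 0.587, 0.001, 0.001]
contact_force: [-0.6, -0.1, -0.1]
opening: 0.709
finger_force: 0.0
```

```bash
python3 - <<'E'
from h import *
im=grab("wrist","w22"); s=ctrl.get_state(); print({k:np.round(s[k],3).tolist() for k in("time","eef_pos","opening","finger_force","contact_force")})
g=cv2.cvtColor(im,cv2.COLOR_RGB2GRAY)
for r in(270,285,300,315,330): print(r,g[r,170:400:4].tolist())
E
```

```text
{'time': 14.95, 'eef_pos': [0.508, 0.126, 0.003], 'opening': 0.715, 'finger_force': 0.0, 'contact_force': [-0.766, 1.067, 0.443]}
270 [169, 169, 170, 167, 74, 72, 202, 210, 211, 78, 48, 53, 64, 62, 64, 66, 65, 64, 61, 61, 62, 60, 61, 60, 58, 62, 58, 58, 61, 60, 59, 59, 59, 61, 70, 79, 74, 73, 68, 77, 72, 71, 72, 86, 50, 52, 77, 210, 212, 204, 71, 75, 152, 177, 177, 178, 176, 174]
285 [173, 96, 70, 74, 210, 211, 212, 102, 50, 40, 43, 56, 69, 70, 67, 66, 72, 75, 75, 70, 71, 71, 74, 69, 69, 69, 72, 72, 70, 66, 68, 73, 67, 69, 69, 75, 69, 70, 67, 67, 69, 74, 69, 66, 49, 49, 53, 53, 78, 210, 210, 211, 87, 73, 81, 176, 176, 176]
300 [65, 59, 67, 66, 80, 158, 110, 44, 42, 38, 41, 47, 48, 72, 72, 73, 71, 71, 73, 70, 68, 71, 71, 70, 68, 71, 69, 71, 71, 66, 69, 67, 67, 69, 70, 69, 68, 71, 66, 69, 71, 72, 72, 119, 50, 50, 48, 50, 55, 104, 238, 117, 70, 70, 65, 71, 76, 68]
315 [65, 68, 67, 68, 63, 61, 49, 49, 41, 37, 45, 152, 56, 57, 56, 71, 73, 68, 70, 70, 68, 69, 69, 68, 68, 64, 68, 67, 65, 63, 71, 61, 68, 65, 71, 71, 68, 67, 69, 72, 66, 71, 106, 139, 138, 60, 46, 49, 62, 66, 65, 65, 64, 67, 67, 66, 64, 67]
330 [63, 63, 63, 64, 62, 61, 61, 60, 51, 99, 181, 177, 167, 43, 46, 41, 39, 38, 61, 61, 59, 61, 56, 55, 57, 59, 58, 62, 56, 60, 56, 58, 57, 54, 72, 75, 72, 77, 74, 73, 75, 72, 134, 140, 148, 183, 107, 50, 62, 63, 69, 66, 63, 63, 65, 64, 65, 60]
```

Call:
move_arm(
  plan=[
    {"x":0,"y":0,"z":0.002,"yaw":0,"fingers":0.31},
    {"x":0,"y":0,"z":0.002,"yaw":0,"fingers":0.33},
    {"x":0,"y":0,"z":0.002,"yaw":0,"fingers":0.36},
    {"x":0,"y":0,"z":0.002,"yaw":0,"fingers":0.45},
    {"x":0,"y":0,"z":0.002,"yaw":0,"fingers":0.45},
  ],
  force=40,
)

```text
time: 15.45
eef_pos: [0.5074, 0.1256, 0.0005]
tcp_rot: [0.81, 0.587, -0.0, -0.0]
contact_force: [-1.2, 1.4, 2.3]
opening: 0.652
finger_force: 42.2
```

Call:
move_arm(
  plan=[
    {"x":0,"y":0,"z":0.002,"yaw":0,"fingers":0.45},
    {"x":0,"y":0,"z":0.002,"yaw":0,"fingers":0.45},
  ],
  force=40,
)

```text
time: 15.65
eef_pos: [0.5075, 0.1255, 0.0005]
tcp_rot: [0.81, 0.587, -0.001, -0.001]
contact_force: [-9.6, -1.7, 17.7]
opening: 0.647
finger_force: 44.0
```

Call:
move_arm(
  plan=[
    {"x":0,"y":0,"z":-0.005,"yaw":0,"fingers":0.45},
    {"x":0,"y":0,"z":-0.03,"yaw":0,"fingers":0.45},
    {"x":0,"y":0,"z":-0.07,"yaw":0,"fingers":0.45},
    {"x":0,"y":0,"z":-0.11,"yaw":0,"fingers":0.45},
    {"x":0,"y":0,"z":-0.14,"yaw":0,"fingers":0.45},
  ],
)

```text
time: 16.15
eef_pos: [0.5077, 0.1255, 0.1398]
tcp_rot: [0.81, 0.587, 0.001, 0.0]
contact_force: [0.8, 0.3, -3.0]
opening: 0.654
finger_force: 44.0
```

Call:
move_arm(
  plan=[
    {"x":-0.04,"y":0.024,"z":-0.01,"yaw":0.14,"fingers":0.45},
    {"x":-0.08,"y":0.048,"z":-0.01,"yaw":0.28,"fingers":0.45},
    {"x":-0.12,"y":0.072,"z":-0.01,"yaw":0.42,"fingers":0.45},
    {"x":-0.16,"y":0.096,"z":-0.01,"yaw":0.56,"fingers":0.45},
    {"x":-0.194,"y":0.118,"z":-0.01,"yaw":0.7,"fingers":0.45},
  ],
)

```text
time: 16.65
eef_pos: [0.5587, -0.0977, 0.1471]
tcp_rot: [0.963, 0.27, -0.0, -0.0]
contact_force: [-0.0, 0.2, -3.6]
opening: 0.648
finger_force: 43.8
```

Call:
move_arm(
  plan=[
    {"x":0,"y":0,"z":0,"yaw":0.14,"fingers":0.45},
    {"x":0,"y":0,"z":0,"yaw":0.28,"fingers":0.45},
    {"x":0,"y":0,"z":0,"yaw":0.42,"fingers":0.45},
    {"x":0,"y":0,"z":0,"yaw":0.56,"fingers":0.45},
    {"x":0,"y":0,"z":0,"yaw":0.7,"fingers":0.45},
  ],
)

```text
time: 17.15
eef_pos: [0.5584, -0.0955, 0.1467]
tcp_rot: [0.997, -0.076, -0.001, -0.0]
contact_force: [-0.5, 0.5, -4.9]
opening: 0.645
finger_force: 44.0
```

Call:
move_arm(
  plan=[
    {"x":0,"y":0,"z":0,"yaw":0.14,"fingers":0.45},
    {"x":0,"y":0,"z":0,"yaw":0.28,"fingers":0.45},
    {"x":0,"y":0,"z":0,"yaw":0.42,"fingers":0.45},
    {"x":0,"y":0,"z":0,"yaw":0.56,"fingers":0.45},
    {"x":0,"y":0,"z":0,"yaw":0.7,"fingers":0.45},
  ],
)

```text
time: 17.65
eef_pos: [0.5584, -0.0954, 0.1468]
tcp_rot: [0.911, -0.413, -0.001, 0.0]
contact_force: [-0.9, -0.0, -2.4]
opening: 0.644
finger_force: 44.0
```

Call:
move_arm(
  plan=[
    {"x":0,"y":0,"z":0,"yaw":0.14,"fingers":0.45},
    {"x":0,"y":0,"z":0,"yaw":0.28,"fingers":0.45},
    {"x":0,"y":0,"z":0,"yaw":0.42,"fingers":0.45},
    {"x":0,"y":0,"z":0,"yaw":0.48,"fingers":0.45},
    {"x":0,"y":0,"z":0,"yaw":0.48,"fingers":0.45},
  ],
)

```text
time: 18.15
eef_pos: [0.5584, -0.0954, 0.1469]
tcp_rot: [0.788, -0.616, -0.001, 0.0]
contact_force: [-0.2, -0.8, -2.9]
opening: 0.646
finger_force: 44.0
```

```bash
cat > nest.py <<'E'
from h import *
import sys
t=sys.argv[1]; ctrl.read_camera("wrist"); grab("wrist",t)
d=np.load(f"pics/{t}.npz"); im=d["im"]; c=cam("wrist",t); Rm=R.from_quat(d["q"]).as_matrix(); s=ctrl.get_state()
print(s["time"],d["p"].round(4),"ty",np.degrees(np.arctan2(Rm[1,1],Rm[0,1])).round(2),"op",round(s["opening"],3),"ff",s["finger_force"].round(1),"q6",s["qpos"][5].round(3),"dq",np.abs(s["dq"]).max().round(3))
h=cv2.cvtColor(im,cv2.COLOR_RGB2HSV)
m=((im[...,2].astype(int)>im[...,0]+5)&(h[...,2]>120)).astype(np.uint8)*255
cs,_=cv2.findContours(m,cv2.RETR_LIST,cv2.CHAIN_APPROX_NONE)
for k in cs:
    r=cv2.minAreaRect(k); a=cv2.contourArea(k)
    if a<150: continue
    b=cv2.boxPoints(r); P=plane(c,b,.027); L=sorted([np.linalg.norm(P[0]-P[1]),np.linalg.norm(P[1]-P[2])])
    C=plane(c,[r[0]],.027)[0]
    print(int(a),"px",np.round(r[0],1),"size",np.round(np.array(L)*1e3,1),"world",C.round(4),"tool",(Rm.T@(C-d["p"])).round(4))
cv2.imwrite(f"pics/m_{t}.png",m)
E
python3 nest.py w23
```

```text
Traceback (most recent call last):
  File "nest.py", line 5, in <module>
    print(s["time"],d["p"].round(4),"ty",np.degrees(np.arctan2(Rm[1,1],Rm[0,1])).round(2),"op",round(s["opening"],3),"ff",s["finger_force"].round(1),"q6",s["qpos"][5].round(3),"dq",np.abs(s["dq"]).max().round(3))
                                                                                                                          ^^^^^^^^^^^^^^^^^^^^^^^
AttributeError: 'float' object has no attribute 'round'
```

```bash
sed -i 's/s\["finger_force"\].round(1)/s["finger_force"]/' nest.py; python3 nest.py w23
python3 - <<'E'
from h import *
d=np.load("pics/w23.npz"); g=cv2.cvtColor(d["im"],cv2.COLOR_RGB2GRAY).astype(int)
print("rows 180-400 col280",g[180:400:4,278:283].mean(1).astype(int).tolist())
for r in(235,240,245,250,260,275):print(r,g[r,190:370:3].tolist())
K=cam("wrist","w23");M=R.from_quat(d["q"]).as_matrix()
for x in(.033,.011,-.011,-.033):
  for z in(-.026,0): print(x,z,proj(K,[M@np.array([x,y,z])+d["p"] for y in(-.028,.028)]).round(1).tolist())
E
```

```text
18.35 [ 0.5587 -0.0955  0.1476] ty -165.92 op 0.645 ff 43.97774934768677 q6 2.548 dq 0.005
1110 px [271.5 197. ] size [23.3 37.1] world [ 0.5689 -0.1018  0.027 ] tool [ 0.0086 -0.0084  0.1206]
502 px [271.  118.5] size [ 8.6 37.3] world [ 0.5847 -0.1654  0.027 ] tool [ 0.0742 -0.0083  0.1205]
9109 px [280.  96.] size [ 66.6 106.6] world [ 0.5817 -0.184   0.027 ] tool [ 0.0915 -0.0009  0.1205]
206 px [332.5  36. ] size [ 2.8 41.9] world [ 0.5534 -0.2356  0.027 ] tool [0.1347 0.0392 0.1205]
26452 px [281.5 123.5] size [125.6 197.9] world [ 0.5754 -0.1637  0.027 ] tool [0.0703 0.0003 0.1205]
rows 180-400 col280 [85, 123, 230, 237, 237, 237, 237, 238, 62, 57, 54, 54, 61, 74, 76, 76, 77, 76, 139, 42, 38, 40, 38, 39, 46, 70, 70, 73, 76, 76, 74, 72, 75, 75, 81, 66, 34, 34, 33, 32, 33, 54, 76, 84, 91, 69, 29, 33, 32, 34, 29, 31, 33, 30, 32]
235 [164, 164, 163, 164, 163, 164, 165, 158, 65, 63, 64, 64, 64, 66, 60, 65, 61, 76, 77, 79, 76, 77, 75, 76, 76, 78, 76, 77, 77, 72, 74, 73, 75, 74, 74, 75, 73, 75, 76, 74, 77, 71, 71, 73, 73, 75, 73, 70, 69, 74, 74, 73, 72, 166, 164, 152, 148, 151, 155, 
[... 952 characters left out ...]
, 37, 34, 53, 71, 75, 72, 73, 73, 74, 74, 70, 78, 74, 69, 69, 118, 121, 129, 142, 139, 142, 141]
275 [51, 52, 76, 124, 122, 121, 112, 46, 43, 43, 45, 47, 42, 44, 44, 43, 42, 48, 43, 45, 36, 41, 44, 45, 41, 42, 44, 40, 44, 45, 41, 41, 39, 41, 41, 40, 40, 43, 42, 46, 59, 77, 73, 75, 74, 73, 73, 72, 75, 73, 71, 67, 53, 45, 99, 124, 120, 121, 96, 49]
0.033 -0.026 [[211.1, 222.5], [352.6, 222.4]]
0.033 0 [[222.8, 205.6], [340.4, 205.5]]
0.011 -0.026 [[214.5, 272.8], [349.2, 272.8]]
0.011 0 [[225.2, 248.4], [338.1, 248.4]]
-0.011 -0.026 [[217.6, 318.4], [346.0, 318.4]]
-0.011 0 [[227.4, 287.9], [335.8, 287.9]]
-0.033 -0.026 [[220.5, 359.8], [343.1, 359.8]]
-0.033 0 [[229.4, 324.4], [333.7, 324.4]]
```

```bash
python3 - <<'E'
from h import *
d=np.load("pics/w20.npz"); g=cv2.cvtColor(d["im"],cv2.COLOR_RGB2GRAY).astype(float); c=cam("wrist","w20")
print(R.from_quat(d["q"]).as_euler("xyz",degrees=True))
def cross(a,lo,hi,T): # subpixel crossings of threshold
    out=[]
    for i in range(lo,hi):
        if (a[i]-T)*(a[i+1]-T)<0: out.append(i+(T-a[i])/(a[i+1]-a[i]))
    return out
P0=np.array([.5075,.1255]); tx=np.array([.311,.950]); ty=np.array([.950,-.311])
W=[]
for r in list(range(112,122,2))+list(range(132,166,4)):
    cr=cross(g[r],232,335,100)
    Q=plane(c,[(x,r) for x in cr],.026)[:,:2]-P0
    print(r,np.round(cr,1),"tool x mm",np.round(Q@tx*1e3,1))
print("end rows")
for col in(249,252,276,280,284,288,312,315):
    cr=cross(g[:,col],95,185,100); Q=plane(c,[(col,x) for x in cr],.026)[:,:2]-P0
    print(col,np.round(cr,1),"tool y mm",np.round(Q@ty*1e3,1))
E
```

```text
[-179.719222     -0.58052539  -18.59645882]
112 [242.1 322.4] tool x mm [ 31.  -34.4]
114 [242.2 322.4] tool x mm [ 31.  -34.4]
116 [242.3 322.5] tool x mm [ 31.  -34.5]
118 [242.5 322.4] tool x mm [ 30.9 -34.5]
120 [242.5 322.6] tool x mm [ 31.  -34.7]
132 [242.9 322.6] tool x mm [ 31.  -34.9]
136 [243.3 322.3] tool x mm [ 30.8 -34.8]
140 [243.4 322.4] tool x mm [ 30.9 -34.9]
144 [243.4 322.1] tool x mm [ 31.  -34.8]
148 [243.6 263.7 264.5 266.3 267.3 297.5 298.3 299.4 302.7 303.2 304.6 322.1] tool x mm [ 30.9  14.1  13.4  11.9  11.  -14.3 -15.  -15.9 -18.6 -19.1 -20.2 -34.9]
152 [243.8 260.7 268.4 321.6] tool x mm [ 31.   16.7  10.2 -34.5]
156 [243.8 268.2 296.8 299.5 305.2 321.5] tool x mm [ 31.   10.5 -13.7 -16.  -20.8 -34.6]
160 [244.2 260.9 296.9 300.3 301.4 303.5 304.8 305.1 321.8] tool x mm [ 30.9  16.7 -13.8 -16.7 -17.6 -19.4 -20.5 -20.7 -34.9]
164 [244.3 259.9 295.8 321.9] tool x mm [ 30.9  17.6 -12.9 -35.1]
end rows
249 [173.7] tool y mm [-28.5]
252 [105.3 173.8] tool y mm [ 27.2 -28.6]
276 [ 97.2 103.7 173.6] tool y mm [ 33.2  28.2 -28.6]
280 [ 99.5 103.3 173.5] tool y mm [ 31.4  28.4 -28.6]
284 [103.3 173.5] tool y mm [ 28.4 -28.6]
288 [ 97.9  98.5 103.5 173.4] tool y mm [ 32.5  32.1  28.2 -28.5]
312 [103.9 173.2] tool y mm [ 27.8 -28.5]
315 [104.6 173.2] tool y mm [ 27.2 -28.5]
```

The in-hand core centre is at tool x ≈ −1.9 mm, and both methods agree. The nest seat is at (0.5808, −0.1832) with yaw 14.1°. Moving over the nest, just above the ribs.

Call:
move_arm(
  plan=[
    {"x":0.045,"y":0,"z":0,"yaw":0,"fingers":0.45},
    {"x":0.0923,"y":0,"z":0.02,"yaw":0,"fingers":0.45},
    {"x":0.0923,"y":0,"z":0.06,"yaw":0,"fingers":0.45},
    {"x":0.0923,"y":0,"z":0.095,"yaw":0,"fingers":0.45},
    {"x":0.0923,"y":0,"z":0.112,"yaw":0,"fingers":0.45},
  ],
)

```text
time: 18.85
eef_pos: [0.5789, -0.1844, 0.0322]
tcp_rot: [0.788, -0.616, -0.003, 0.001]
contact_force: [-1.1, 0.6, -3.5]
opening: 0.645
finger_force: 44.0
```

Call:
move_arm(
  plan=[
    {"x":0,"y":0,"z":0,"yaw":0,"fingers":0.45},
    {"x":0,"y":0,"z":0,"yaw":0,"fingers":0.45},
  ],
)

```text
time: 19.05
eef_pos: [0.5823, -0.1853, 0.0375]
tcp_rot: [0.788, -0.615, 0.001, -0.0]
contact_force: [0.1, 0.2, -2.4]
opening: 0.644
finger_force: 44.2
```

```bash
python3 - <<'E'
from h import *
P=[];Q=[]
for _ in range(3):
    s=ctrl.get_state();P.append(s["eef_pos"]);Q.append(s["tcp_rot"]); im=grab("wrist","w24")
p=np.mean(P,0); Rm=R.from_quat(np.mean(Q,0)).as_matrix()
print(s["time"],p.round(4),"ty",np.degrees(np.arctan2(Rm[1,1],Rm[0,1])).round(2),s["contact_force"].round(1),s["finger_force"])
print("to go tool",(Rm.T@(np.array([.5813,-.1850,.0115])-p)).round(4))
# tilt-free check: front side gap between core and pocket in view
g=cv2.cvtColor(im,cv2.COLOR_RGB2GRAY).astype(int)
print(g[150:250:2,278:283].mean(1).astype(int).tolist())
E
```

```text
19.15 [ 0.5828 -0.1855  0.0382] ty -165.94 [ 0.8 -0.2 -3.2] 44.21309173107147
to go tool [-0.0009  0.0014  0.0267]
[68, 68, 67, 69, 70, 69, 69, 70, 67, 121, 179, 196, 198, 198, 197, 198, 163, 119, 124, 133, 157, 196, 196, 197, 196, 195, 194, 124, 73, 69, 62, 54, 53, 52, 51, 52, 51, 50, 54, 64, 75, 76, 77, 77, 77, 79, 78, 77, 77, 78]
```

Call:
move_arm(
  plan=[
    {"x":-0.0005,"y":0.001,"z":0,"yaw":0,"fingers":0.45},
    {"x":-0.0005,"y":0.001,"z":0,"yaw":0,"fingers":0.45},
    {"x":-0.0005,"y":0.001,"z":0,"yaw":0,"fingers":0.45},
    {"x":-0.0005,"y":0.001,"z":0,"yaw":0,"fingers":0.45},
  ],
)

```text
time: 19.6
eef_pos: [0.5804, -0.1849, 0.0365]
tcp_rot: [0.788, -0.616, 0.0, -0.0]
contact_force: [-0.8, -0.3, -2.1]
opening: 0.645
finger_force: 44.2
```

```bash
cat > go.py <<'E'
from h import *
P=[];Q=[];F=[]
for _ in range(3):
    s=ctrl.get_state();P.append(s["eef_pos"]);Q.append(s["tcp_rot"]);F.append(s["contact_force"]); ctrl.read_camera("wrist")
p=np.mean(P,0); Rm=R.from_quat(np.mean(Q,0)).as_matrix()
print(s["time"],p.round(4),"ty",np.degrees(np.arctan2(Rm[1,1],Rm[0,1])).round(2),"F tool",(Rm.T@np.mean(F,0)).round(1),s["finger_force"],s["opening"])
print("to go tool",(Rm.T@(np.array([.5813,-.1850,.0115])-p)).round(4))
E
python3 go.py
```

```text
19.7 [ 0.5804 -0.1849  0.0364] ty -165.98 F tool [0.3 0.4 3.1] 44.220675230026245 0.6500828641524871
to go tool [ 0.0003 -0.0009  0.0249]
```

Call:
move_arm(
  plan=[
    {"x":0.0003,"y":-0.0009,"z":0,"yaw":0,"fingers":0.45},
    {"x":0.0003,"y":-0.0009,"z":0.002,"yaw":0,"fingers":0.45},
    {"x":0.0003,"y":-0.0009,"z":0.005,"yaw":0,"fingers":0.45},
    {"x":0.0003,"y":-0.0009,"z":0.008,"yaw":0,"fingers":0.45},
    {"x":0.0003,"y":-0.0009,"z":0.011,"yaw":0,"fingers":0.45},
  ],
)

```text
time: 20.25
eef_pos: [0.5812, -0.1849, 0.0249]
tcp_rot: [0.788, -0.616, -0.0, 0.0]
contact_force: [-0.5, -0.5, -3.0]
opening: 0.648
finger_force: 44.2
```

```bash
python3 go.py
```

```text
20.35 [ 0.581  -0.1849  0.0246] ty -165.99 F tool [0.5 0.3 3.2] 44.28579032421112 0.6449433966122863
to go tool [ 0.0002 -0.0003  0.0131]
```

The core is past the rib tops without any contact force. Continuing to the floor.

Call:
move_arm(
  plan=[
    {"x":0.0002,"y":-0.0003,"z":0.003,"yaw":0,"fingers":0.45},
    {"x":0.0002,"y":-0.0003,"z":0.006,"yaw":0,"fingers":0.45},
    {"x":0.0002,"y":-0.0003,"z":0.009,"yaw":0,"fingers":0.45},
    {"x":0.0002,"y":-0.0003,"z":0.011,"yaw":0,"fingers":0.45},
    {"x":0.0002,"y":-0.0003,"z":0.0125,"yaw":0,"fingers":0.45},
  ],
)

```text
time: 20.9
eef_pos: [0.5815, -0.185, 0.0125]
tcp_rot: [0.788, -0.616, -0.0, 0.0]
contact_force: [-2.0, -0.3, -1.7]
opening: 0.646
finger_force: 44.3
```

```bash
python3 go.py
```

```text
21.0 [ 0.5815 -0.185   0.0124] ty -165.99 F tool [-0.3  1.5  2.9] 44.22050714492798 0.6476316397150528
to go tool [-0.      0.0001  0.0009]
```

Nearly home. Easing down with a light press until the floor is felt.

Call:
move_arm(
  plan=[
    {"x":0,"y":0,"z":0.0008,"yaw":0,"fingers":0.45},
    {"x":0,"y":0,"z":0.0015,"yaw":0,"fingers":0.45},
    {"x":0,"y":0,"z":0.0015,"yaw":0,"fingers":0.45},
  ],
)

```text
time: 21.35
eef_pos: [0.5815, -0.1851, 0.0118]
tcp_rot: [0.788, -0.615, -0.0, 0.0]
contact_force: [-2.9, 0.6, 1.5]
opening: 0.65
finger_force: 44.6
```

```bash
python3 go.py
```

```text
21.45 [ 0.5815 -0.1851  0.0118] ty -165.97 F tool [-1.6  3.1 -1.8] 44.73368525505066 0.6457142349559848
to go tool [-0.0002  0.0002  0.0003]
```

Call:
move_arm(
  plan=[
    {"x":0,"y":0,"z":0.001,"yaw":0,"fingers":0.45},
    {"x":0,"y":0,"z":0.001,"yaw":0,"fingers":0.45},
  ],
)

```text
time: 21.7
eef_pos: [0.5815, -0.1851, 0.0117]
tcp_rot: [0.788, -0.615, -0.001, 0.0]
contact_force: [-7.9, 1.8, 6.7]
opening: 0.649
finger_force: 45.4
```

Call:
move_arm(
  plan=[
    {"x":0,"y":0,"z":0,"yaw":0,"fingers":0.36},
    {"x":0,"y":0,"z":0,"yaw":0,"fingers":0.35},
    {"x":0,"y":0,"z":0,"yaw":0,"fingers":0.345},
    {"x":0,"y":0,"z":0,"yaw":0,"fingers":0.34},
    {"x":0,"y":0,"z":0,"yaw":0,"fingers":0.33},
  ],
)

```text
time: 22.2
eef_pos: [0.5823, -0.1854, 0.0107]
tcp_rot: [0.788, -0.616, 0.001, -0.0]
contact_force: [-0.7, 0.0, 1.5]
opening: 0.67
finger_force: 1.0
```

Call:
move_arm(
  plan=[
    {"x":0,"y":0,"z":0,"yaw":0,"fingers":0.3},
    {"x":0,"y":0,"z":-0.002,"yaw":0,"fingers":0.25},
    {"x":0,"y":0,"z":-0.002,"yaw":0,"fingers":0.22},
  ],
)

```text
time: 22.5
eef_pos: [0.5825, -0.1854, 0.0129]
tcp_rot: [0.788, -0.616, 0.001, -0.0]
contact_force: [-0.9, -0.7, -0.4]
opening: 0.78
finger_force: 0.0
```

```bash
python3 go.py
```

```text
22.6 [ 0.5823 -0.1853  0.0127] ty -165.99 F tool [0.1 0.3 0. ] 0.0 0.7789026342021306
to go tool [-0.0006  0.0009  0.0012]
```

Released, with no force left. Lifting away and measuring the seating from two wrist positions.

Call:
move_arm(
  plan=[
    {"x":0,"y":0,"z":-0.01,"yaw":0,"fingers":0.22},
    {"x":0,"y":0,"z":-0.03,"yaw":0,"fingers":0.22},
    {"x":0,"y":0,"z":-0.07,"yaw":0,"fingers":0.1},
    {"x":-0.03,"y":0,"z":-0.11,"yaw":0,"fingers":0},
    {"x":-0.06,"y":0,"z":-0.15,"yaw":0,"fingers":0},
  ],
)

```text
time: 23.15
eef_pos: [0.567, -0.1269, 0.1646]
tcp_rot: [0.787, -0.616, 0.0, -0.0]
contact_force: [0.7, 0.4, 0.4]
opening: 0.998
finger_force: 0.0
```

Call:
move_arm(
  plan=[
    {"x":0,"y":0,"z":0,"yaw":0,"fingers":0},
    {"x":0,"y":0,"z":0,"yaw":0,"fingers":0},
    {"x":0,"y":0,"z":0,"yaw":0,"fingers":0},
  ],
)

```text
time: 23.45
eef_pos: [0.5665, -0.127, 0.1613]
tcp_rot: [0.788, -0.616, -0.001, 0.0]
contact_force: [0.5, 0.5, -0.4]
opening: 0.999
finger_force: 0.0
```

```bash
cat > seat.py <<'E'
from h import *
import sys
t=sys.argv[1]; ctrl.read_camera("wrist"); im=grab("wrist",t)
d=np.load(f"pics/{t}.npz"); c=cam("wrist",t); Rm=R.from_quat(d["q"]).as_matrix()
nx=np.array([.970,.2436,0]);ny=np.array([-.2436,.970,0]);o=np.array([.5808,-.1832,.037])
h=cv2.cvtColor(im,cv2.COLOR_RGB2HSV)
m=((im[...,2].astype(int)>im[...,0]+5)&(h[...,2]>120)).astype(np.uint8)
X=np.arange(-62,63,4);Y=np.arange(-42,43,3)
g=cv2.cvtColor(im,cv2.COLOR_RGB2GRAY)
print(d["p"].round(4)); print("rows: nest x",X[0],"..",X[-1]," cols: nest y -42..42; # light-blue, digit grey/20")
for x in X:
    px=proj(c,[o+nx*x/1e3+ny*y/1e3 for y in Y]).round().astype(int)
    print("%4d "%x,"".join(("#" if m[v,u] else str(min(9,g[v,u]//20))) if 0<=v<420 and 0<=u<560 else " " for u,v in px))
E
python3 seat.py w25
```

```text
[ 0.5662 -0.1271  0.1606]
rows: nest x -62 .. 62  cols: nest y -42..42; # light-blue, digit grey/20
 -62  88779777877788778888788777877
 -58  #############################
 -54  #############################
 -50  #######444444444333344#######
 -46  #######444444433333334#######
 -42  #######444444433333334#######
 -38  #######444444333333334#######
 -34  #######44444443333333########
 -30  #######43333333333333########
 -26  ###4443333333333333334333####
 -22  ###4444343343433333334334####
 -18  ###4444444343333333333343####
 -14  ###4444444333333333333433####
 -10  ###4443355333333333432334####
  -6  ###44444##33333333###2344####
  -2  ###44434##33333333###2334####
   2  ###44434##33333333###2343####
   6  ###44444##33333333###2333####
  10  ###44443##33333333###2344####
  14  ###44444##33433333###2344####
  18  ###44444##33333333###2343####
  22  ###44444##33434433###3444####
  26  ###4444455434444434#53443####
  30  #######44444443333333########
  34  #######44444443333333########
  38  #######44444443333333########
  42  #######44444443333333########
  46  #######33333433333333########
  50  #######33433344334443########
  54  #############################
  58  #############################
  62  78778877887788778877788778887
```

The core fills the pocket with both ribs showing in its slots, its back at nest −x and its legs at +x. It bottomed out 11.2 mm above its bench height, against an expected 11 mm. Handing in.

```bash
python3 -c "
from plant import ctrl
print(ctrl.sign_off())"
```

```text
the job is handed in; nothing more can be done
None
```

The E-core was laid flat on the bench and released, then regripped by its back and leg ends, set fully home in the two-rib nest and let go; the job was handed in at about 23.5 s, with no verdict returned.

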